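Put the service kit away into rack, caddy and spindle

ROBOT

A 7-joint arm with a two-finger parallel gripper is mounted at the origin on a cart in front of the work surface, level with it; the furniture and walls round the work are solid. World frame = base frame: x ahead of the robot, y to its left, z up, the work surface at z = 0. Lengths are in mm, angles in rad, forces in N, time in s.
With the tool pointing down it reaches from about 425 to 875 mm from the base axis. Payload 8.4 kg.
Tool frame: the origin (TCP) lies midway between the tips of the shut fingers; the grasp point (between the pads) lies 19 mm behind it; z points along the fingers, y is the line along which they close (so a half turn about z gives the same grasp; the last joint's range is limited). The gripper opens to 87 mm and grips with 3 to 60 N. Pads are 19 mm wide; open, the fingers measure 117 mm over their backs; the gripper's body (75 mm by 190 mm) begins 51 mm behind the grasp point.
Start: joints at [1.02, 0.333, 0.04, 1.465, -0.013, 1.343, -0.059], TCP at [283.755, -584.762, 222.546] pointing down, gripper open.
Joint ranges: [-2.58, 2.58], [-0.38, 2.09], [-1.3, 1.39], [0.25, 2.4], [-1.5, 4.64], [0.08, 2.09], [-2.65, 2.65]. Speed limits (rad/s): [2.22, 2.22, 2.79, 2.79, 3.14, 3.14, 3.14].

INTERFACE

Orientations are given as a unit quaternion [x, y, z, w].
In Python, from workcell import get_state, get_image, sign_off gives the robot as it stands. The module is installed in compiled form; this text tells all that it offers.
- The arm moves only by the tool play_rows, never from a script. Its arguments are lists of equal length, an entry for each row: "fingers": the finger opening in cm, from 0 to 8.7; "offset": the shift along the tool's x, y, z in cm, a list of three; "dr": the turn, a rotation vector about the tool's x, y, z in units of 5 degrees (1.0 is 5 degrees), a list of three. In form: {"fingers": [fingers, ...], "offset": [[tx, ty, tz], ...], "dr": [[wx, wy, wz], ...]}. A call has 1 to 8 rows; each row is the pose to reach, as a shift and turn from the pose commanded when the call began, along the tool's axes at that moment; what a row does not reach only later rows make up. A row lasts 1/12 s, in which the tool goes at most 41.7 mm and 7.16 degrees, less where a joint would pass 70% of its speed; a pose out of reach is approached as far as the arm can. A call with a gripper value outside its range is refused whole. The fingers move at their own pace and stop on an object; "squeeze" is the grip in N (left out, the last holds). Time passes only in rows, so rows that repeat a pose let the fingers close. It gives the time, the measured TCP pose, the force, the opening and the grip force at its end, in the units of the state.
- get_state(): the state, without advancing time (a new reading comes with each control period).
- get_image(name): name is "scene" or "top" or "wrist"; returns a dict with "pixels" (400x640x3 uint8, red, green, blue), "fov_y" (degrees; the focal length in pixels is half the picture's height over the tangent of half this angle, whatever the lens; pixels are square), "cx", "cy" (the principal point, pixels), "k1" (the pictures are not rectified: a ray, as slopes to the right and down, at radius r is drawn at 1 + k1 r^2 times it, then the intrinsics apply), "rvec" (rotation vector, rad) and "tvec" (3), from world to camera coordinates, as OpenCV has them; the wrist camera has in their place "T_tool_cam" (4x4, takes a point from camera to tool coordinates, whose origin is the TCP and whose axes are the flange's). Camera axes: x right, y down, z forward; pixel columns grow to the right and rows downward; lengths in mm; the calibration is good to about 2 mm. A picture is of the moment at which its call begins: read the wrist's pose just before it. There is no depth.
- sign_off(): hands the job in; it is judged then, once.
The state is a dict: "clock": time; "q": joint angles; "joint_vel": joint speeds; "joint_torque": joint torques, N m; "ee_pos": TCP position; "ee_rot": TCP orientation; "force": force on the tool from outside, world axes, zero at the start; "torque": the same for the moment, N m; "grip_width": finger opening in mm; "gripper_force": force on a finger pad.
Only numpy, scipy, OpenCV 4.12 (cv2) and the standard library are available. Lean on these libraries where they do the work, as an engineer would, in place of code of your own. Each camera call takes 0.05 s, during which the arm holds its last target. There are 200 camera calls.

TASK

Put the returned service kit away, each thing where its kind belongs: stand the two circuit boards upright and fully down in the slotted rack, each in the slot that matches its width; stand the little carton in the large bay of the grey caddy and the glass vial in the small square well beside it; lay the amber tape roll over the post of the spindle, flat on its foot. Keep the vial upright all the way, and let go of everything.

Things in the scene. Friction and masses are not known exactly. Their poses are not given: they have to be found in the camera images.
- wide_board: Wide green board with dark finned heat sink: 80 mm wide (y), 4 thick (x), 75 tall (z), 70 g. Origin: centre of its lower edge; z up along the board. Silver grip bar at the top: y -20..20, x -5..5, z 62..78 mm; grip it across x. Faces bare at z 47..62 for |y| < 16; parts stick out to x = -13 on that side only. Starts in a stand, leaning 0.26 rad with its top towards its +x (away from robot).
- narrow_board: Narrow green board with one white relay: 50 mm wide (y), 4 thick (x), 75 tall (z), 70 g. Origin: centre of its lower edge; z up along the board. Silver grip bar at the top: y -20..20, x -5..5, z 62..78 mm; grip it across x. Faces bare at z 47..62 for |y| < 16; relay sticks out to x = -13, up to z 46. Starts in a stand, leaning 0.26 rad with its top towards its +x (away from robot).
- carton: Small white carton, 36 mm (its x) by 50 mm (its y), 45 mm high, 40 g, standing on the bench. Origin: centre of its underside, z up.
- vial: Glass vial with a red cap, 27 mm in diameter, 56 mm high (cap from 45 mm up, 22 mm in diameter), 34 g, standing on the bench. Origin: centre of its underside, z up.
- tape: Roll of amber tape lying flat on the bench: outer diameter 68 mm, hole 32 mm, 12 mm thick, 50 g. Origin: centre of its underside, z along its axis.
- board_rack: Grey rack, fixed, 104 (x) by 117 mm (y): block 25 mm high, silver rails 34 mm high at y = +/-56. Origin: centre of its underside. Two slots along y, centred at y = 0: the wide one (83.5 mm long) at x = -25 mm, nearer the robot, the narrow one (53.5 mm) at x = +25. Both 6.5 mm wide, 45-degree chamfer of 6 mm round the mouth, floor at z = 4 mm. A board may face either way.
- caddy: Grey moulded caddy, fixed, 68 mm (its x) by 138 mm (its y), 28 mm high. Origin: centre of its underside. Large bay for the carton centred at (0, +28 mm): 46 mm along x, 60 mm along y. Small square well for the vial centred at (0, -38 mm): 33 x 33 mm. Both have a 5 mm 45-degree chamfer round the mouth and a floor at z = 4 mm.
- stand_a: Bench stand, fixed, holding the wide board at the start: silver foot 66 (x) by 74 (y) by 10 mm; two black cheeks up to 33 mm high loosely hold the board's lowest 20 mm. Origin: centre of its underside. Draw the board out along the board's own z.
- stand_b: Bench stand, fixed, holding the narrow board at the start: silver foot 66 (x) by 74 (y) by 10 mm; two black cheeks up to 33 mm high loosely hold the board's lowest 20 mm. Origin: centre of its underside. Draw the board out along the board's own z.
- spindle: Tape spindle, fixed: round dark foot 56 mm in diameter and 12 mm high with an upright steel post on its axis, 14 mm in diameter, round-nosed, top at z = 47 mm. Origin: centre of its underside.

How it is judged:
By the outcome, as a careful person would: the job done as asked, in the order asked, and still so for the second after the job is handed in, with the robot touching nothing.
It also fails if it takes over 109 s, if anything falls off the work surface, if the arm or the gripper's body presses on something with over 40 N, if the wrist force passes 120 N, or if a joint passes its speed limit or range.

## Working session

There is one attempt and no reset: what is moved stays moved. The work goes in short steps, Python scripts to look and compute and a tool call to move; the robot and the scene stay as the last step left them, time stands still between calls to the robot, and variables do not carry over. Pictures are saved under pics/ and viewed, at most 14 in all, crops included, and the job is handed in when it is done.

Besides the shell and the picture viewer there is one more tool, called after ">>>" as a command line: name --argument value ..., lists and objects as JSON in quotes. play_rows: Moves the arm, as the interface text tells. Its arguments: {"type":"object","properties":{"fingers":{"type":"array"},"offset":{"type":"array"},"dr":{"type":"array"},"squeeze":{"type":"number"}},"required":["fingers","offset","dr"]}

```bash
mkdir -p pics; cat > h.py <<'E'
import numpy as np, cv2
from scipy.spatial.transform import Rotation as R
from workcell import get_state, get_image, sign_off
def snap(name,fn):
    s=get_state(); im=get_image(name); cv2.imwrite('pics/'+fn,im['pixels'][:,:,::-1]); 
    f=200/np.tan(np.radians(im['fov_y'])/2)
    if name=='wrist':
        T=np.eye(4);T[:3,:3]=R.from_quat(s['ee_rot']).as_matrix();T[:3,3]=s['ee_pos'];W=T@np.array(im['T_tool_cam'])
    else:
        W=np.eye(4);Rm=R.from_rotvec(im['rvec']).as_matrix();W[:3,:3]=Rm.T;W[:3,3]=-Rm.T@np.array(im['tvec'])
    np.savez('pics/'+fn+'.npz',f=f,cx=im['cx'],cy=im['cy'],k1=im['k1'],W=W)
    return im
def cam(fn): return np.load('pics/'+fn+'.npz')
def px2w(fn,uv,z):
    c=cam(fn);d=(np.array(uv,float)-[c['cx'],c['cy']])/c['f'];u=d.copy()
    for _ in range(30): u=d/(1+c['k1']*(u@u))
    v=c['W'][:3,:3]@np.array([*u,1]);o=c['W'][:3,3];return o+v*(z-o[2])/v[2]
def w2px(fn,p):
    c=cam(fn);q=np.linalg.inv(c['W'])@np.array([*p,1]);u=q[:2]/q[2];return u*(1+c['k1']*(u@u))*c['f']+[c['cx'],c['cy']]
E
python3 - <<'E'
from h import *
for n in('scene','top','wrist'):
    im=snap(n,n+'0.png');print(n,cam(n+'0.png')['W'].round(2).tolist(),im['fov_y'],im['k1'])
print(get_state())
E
```

```text
scene [[-0.89, -0.24, 0.4, 9.54], [-0.46, 0.44, -0.77, 1008.15], [0.01, -0.86, -0.5, 705.68], [0.0, 0.0, 0.0, 1.0]] 42.86812178160808 0.04596120976579987
top [[0.01, -0.99, 0.17, 329.61], [-1.0, -0.01, -0.02, 9.96], [0.02, -0.17, -0.98, 1251.1], [0.0, 0.0, 0.0, 1.0]] 43.92503754301117 -0.15387595205757007
wrist [[0.44, -0.86, -0.27, 358.39], [-0.9, -0.42, -0.13, -549.17], [-0.0, 0.3, -0.95, 382.72], [0.0, 0.0, 0.0, 1.0]] 68.53184468178566 -0.04019452932181618
{'clock': 0.15, 'q': array([ 1.01975836,  0.33373167,  0.03990463,  1.4660671 , -0.01342131,
        1.34326864, -0.05851137]), 'joint_vel': array([-0.00256843, -0.00119201,  0.00079223, -0.00290568,  0.00065852,
        0.00137526, -0.00227988]), 'joint_torque': array([ 2.31033824e-03, -6.56847382e+01,  1.33678403e+00, -4.04101825e+01,
       -5.96033852e-02,  4.18299541e-02,  9.78801722e-05]), 'ee_pos': array([ 283.6186644 , -584.46505423,  221.87545118]), 'ee_rot': array([ 9.74595192e-01,  2.23972868e-01, -1.67994992e-04, -5.80409277e-04]), 'force': array([0.19505315, 0.61262929, 0.03532755]), 'torque': array([-0.01225941, -0.004083  , -0.06909116]), 'gripper_force': 0.0, 'grip_width': 87.01460639933845}
```

View pics/top0.png

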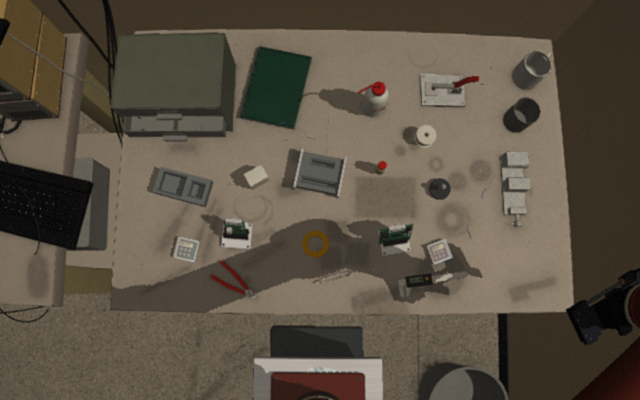

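View pics/scene0.png

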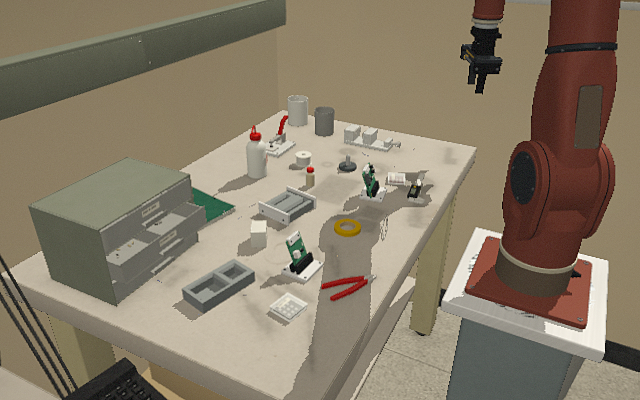

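```bash
python3 - <<'E'
from h import *
im=cv2.imread('pics/top0.png');cv2.imwrite('pics/top0c.png',cv2.resize(im[140:265,140:465],None,fx=2.46,fy=2.46,interpolation=cv2.INTER_CUBIC))
for n,uv,z in [('caddy',(182,186),28),('rack',(319,172),25),('carton',(257,176),45),('vial',(382,166),56),('tape',(315,243),12),('spindle',(439,188),12),('narrow',(237,231),30),('wide',(395,237),30)]:
    print(n,px2w('top0.png',uv,z).round(0))
E
```

```text
caddy [571. 348.  28.]
rack [611.   1.  25.]
carton [595. 155.  45.]
vial [ 622. -156.   56.]
tape [432.   9.  12.]
spindle [ 577. -309.   12.]
narrow [458. 202.  30.]
wide [ 448. -190.   30.]
```

View pics/top0c.png

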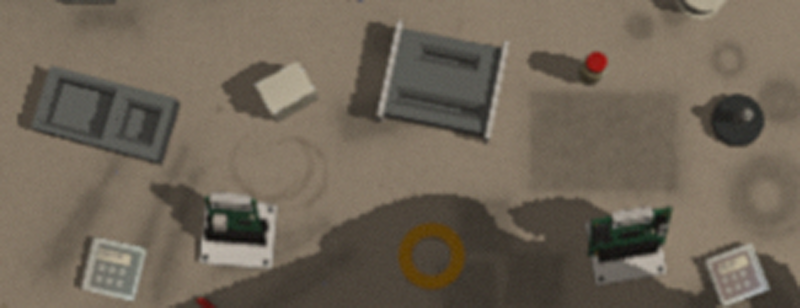

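```bash
cat >> h.py <<'E'
def Rt(yaw,lean=0,ly=None):
    # tool down, tool x heading yaw deg; then whole hand tilted by lean rad about world axis heading ly deg
    r=R.from_euler('z',yaw,degrees=True)*R.from_euler('x',180,degrees=True)
    if lean: r=R.from_rotvec(lean*np.array([np.cos(np.radians(ly)),np.sin(np.radians(ly)),0]))*r
    return r
def go(p,r,p0=None,r0=None,lab=''):
    s=get_state(); p0=s['ee_pos'] if p0 is None else np.array(p0); r0=R.from_quat(s['ee_rot']) if r0 is None else r0
    print(lab,'off',(r0.inv().apply(np.array(p)-p0)/10).round(2).tolist(),'dr',(np.degrees((r0.inv()*r).as_rotvec())/5).round(2).tolist())
E
python3 - <<'E'
from h import *
go((500,-150,220),Rt(90))
E
```

```text
off [38.43, -29.64, 0.22] dr [-0.01, -0.01, -12.82]
```

>>> play_rows --fingers '[8.7,8.7,8.7,8.7,8.7,8.7,8.7,8.7]' --offset '[[38.4,-29.6,0.2],[38.4,-29.6,0.2],[38.4,-29.6,0.2],[38.4,-29.6,0.2],[38.4,-29.6,0.2],[38.4,-29.6,0.2],[38.4,-29.6,0.2],[38.4,-29.6,0.2]]' --dr '[[0,0,-12.8],[0,0,-12.8],[0,0,-12.8],[0,0,-12.8],[0,0,-12.8],[0,0,-12.8],[0,0,-12.8],[0,0,-12.8]]'

```text
clock: 0.82
ee_pos: [432.8, -284.4, 221.1]
ee_rot: [0.746, 0.666, -0.0, 0.0]
force: [1.2, -0.2, -0.2]
grip_width: 87.4
gripper_force: 0.0
```

```bash
python3 - <<'E'
from h import *
go((500,-150,220),Rt(90)); print(get_state()['q'].round(2))
E
```

```text
off [14.12, 5.16, 0.11] dr [-0.0, 0.0, -1.29]
[ 0.76  0.08 -0.27  1.77  0.02  1.29  0.36]
```

>>> play_rows --fingers '[8.7,8.7,8.7,8.7,8.7,8.7]' --offset '[[14,5.1,0],[14,5.1,0],[14,5.1,0],[14,5.1,0],[14,5.1,0],[14,5.1,0]]' --dr '[[0,0,-1.3],[0,0,-1.3],[0,0,-1.3],[0,0,-1.3],[0,0,-1.3],[0,0,-1.3]]'

```text
clock: 1.32
ee_pos: [500.1, -152.0, 221.0]
ee_rot: [0.708, 0.706, -0.0, -0.0]
force: [0.4, 0.3, -0.4]
grip_width: 87.0
gripper_force: 0.0
```

```bash
python3 - <<'E'
from h import *
s=get_state();print(s['ee_pos'],s['ee_rot'],s['joint_vel'].round(2))
snap('wrist','w1.png')
im=cv2.imread('pics/w1.png');cv2.imwrite('pics/w1c.png',cv2.resize(im,(800,500)))
E
```

```text
[ 500.05139777 -152.03767358  221.00125337] [ 7.07905669e-01  7.06306966e-01 -3.93231377e-05 -1.79486968e-04] [ 0.03 -0.    0.05  0.01  0.01  0.    0.01]
```

View pics/w1c.png

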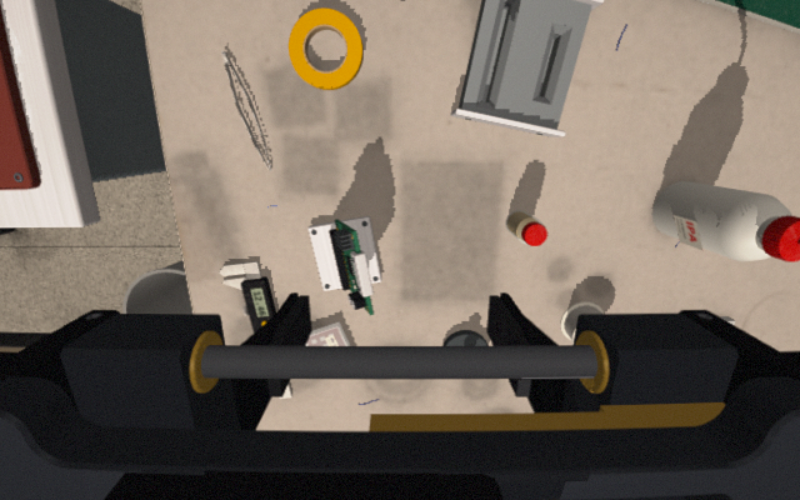

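```bash
python3 - <<'E'
from h import *
im=cv2.imread('pics/w1.png')
a=cv2.resize(im[165:260,235:315],(480,570),interpolation=cv2.INTER_CUBIC)
b=cv2.resize(im[0:110,360:485],(0,0),fx=2.5,fy=2.5,interpolation=cv2.INTER_CUBIC)
c=np.zeros((570,800,3),np.uint8);c[:,:480]=a;c[:275,485:485+312]=b
c[285:285+280,485:765]=cv2.resize(im[0:80,225:305],(280,280))
cv2.imwrite('pics/w1d.png',c)
E
```

```text
(no output)
```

View pics/w1d.png

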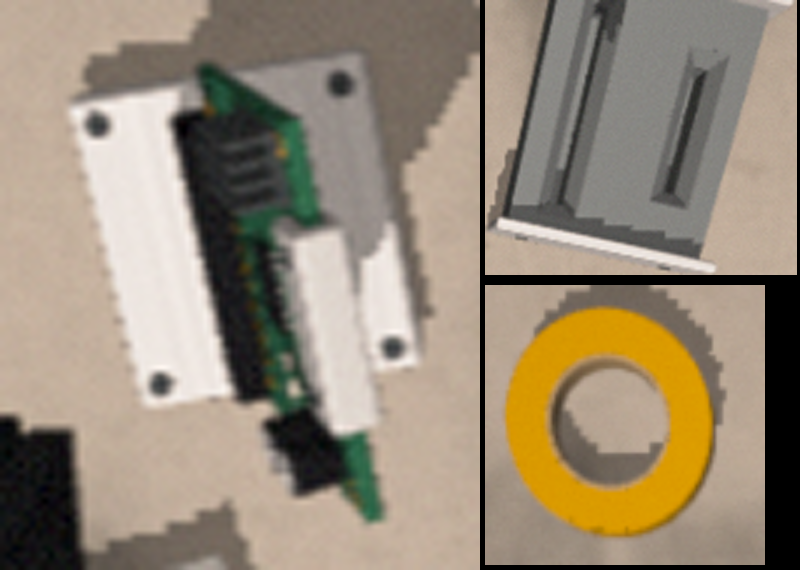

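```bash
python3 - <<'E'
from h import *
P=[px2w('w1.png',(235+u/6,165+v/6),10)[:2] for u,v in[(70,103),(360,52),(418,360),(148,407)]]
P=np.array(P);print(P.round(1),P.mean(0));e=lambda a,b:np.degrees(np.arctan2(*(P[b]-P[a])[::-1]))
print(e(0,1),e(3,2),e(2,1),e(3,0),np.linalg.norm(P[1]-P[0]),np.linalg.norm(P[1]-P[2]))
B=np.array([px2w('w1.png',(235+u/6,165+v/6),87)[:2] for u,v in[(300,235),(338,225),(378,420),(338,435)]])
print(B.round(1),B.mean(0)); d=(B[0]+B[1]-B[2]-B[3])/2;print(np.degrees(np.arctan2(d[1],d[0])),np.linalg.norm(d))
print('tape',px2w('w1.png',(260.4,38.6),12))
print('vial',px2w('w1.png',(534/1.25,233/1.25),56))
r=lambda u,v:(360+(u-485)/2.5,v/2.5)
a=px2w('w1.png',r(498,222),34);b=px2w('w1.png',r(715,268),34);print('rail',a,b)
E
```

```text
[[ 406.5 -160.1]
 [ 469.9 -149. ]
 [ 481.1 -220.2]
 [ 418.9 -231.7]] [ 444.10242688 -190.27097136]
9.861936438619697 10.454127612008287 98.96314713274822 99.86096791453106 64.36627164325738 72.08513068330882
[[ 464.9 -165.5]
 [ 471.7 -163.7]
 [ 477.8 -201. ]
 [ 470.4 -203.9]] [ 471.1814918  -183.52989368]
98.71530280255523 38.27876901538084
tape [434.55982772   8.50139415  12.        ]
vial [ 625.42204967 -154.51321193   56.        ]
rail [552.70720522 -47.64716507  34.        ] [652.93729013 -66.89064203  34.        ]
```

```bash
cat >> h.py <<'E'
def board(top,yaw,lean,d):
    y=np.radians(yaw); X=np.array([np.cos(y),np.sin(y),0]); bz=np.sin(lean)*X+np.array([0,0,np.cos(lean)])
    return np.array(top)+bz*d, Rt(yaw+90,lean,yaw+90)  # TCP at d above bar top along board z
E
python3 - <<'E'
from h import *
print(w2px('w1.png',get_state()['ee_pos']))
go(*board((471.2,-183.5,86.5),9.5,.26,40),lab='hover')
E
```

```text
[316.64152901 253.1463937 ]
hover off [-2.81, -1.79, 9.58] dr [2.96, -0.25, -1.95]
```

>>> play_rows --fingers '[8.7,8.7,8.0,7.0,6.0,6.0,6.0,6.0]' --offset '[[-2.8,-1.8,9.6],[-2.8,-1.8,9.6],[-2.8,-1.8,9.6],[-2.8,-1.8,9.6],[-2.8,-1.8,9.6],[-2.8,-1.8,9.6],[-2.8,-1.8,9.6],[-2.8,-1.8,9.6]]' --dr '[[2.96,-0.25,-1.95],[2.96,-0.25,-1.95],[2.96,-0.25,-1.95],[2.96,-0.25,-1.95],[2.96,-0.25,-1.95],[2.96,-0.25,-1.95],[2.96,-0.25,-1.95],[2.96,-0.25,-1.95]]'

```text
clock: 2.03
ee_pos: [482.2, -181.8, 127.3]
ee_rot: [0.642, 0.756, -0.098, -0.082]
force: [-0.2, -0.1, -0.6]
grip_width: 61.6
gripper_force: 0.0
```

```bash
python3 - <<'E'
from h import *
go(*board((471.2,-183.5,86.5),9.5,.26,40),lab='resid'); go(*board((471.2,-183.5,86.5),9.5,.26,-27),lab='grasp')
snap('wrist','w2.png')
im=cv2.imread('pics/w2.png');cv2.imwrite('pics/w2c.png',cv2.resize(im[120:320,160:480],(800,500)))
p,r=board((471.2,-183.5,86.5),9.5,.26,0); x=r.apply([1,0,0]);y=r.apply([0,1,0])
for a,b in[(0,0),(20,5),(20,-5),(-20,5),(-20,-5)]: print((w2px('w2.png',p+a*x+b*y)-[160,120])*2.5)
E
```

```text
resid off [0.02, -0.03, 0.23] dr [0.06, 0.01, -0.02]
grasp off [0.03, -0.06, 6.93] dr [0.06, 0.01, -0.02]
[392.69310577 260.37557293]
[409.61683821 196.01222943]
[375.07887176 196.15830077]
[409.34998091 321.05758841]
[376.69064494 321.21164421]
```

View pics/w2c.png

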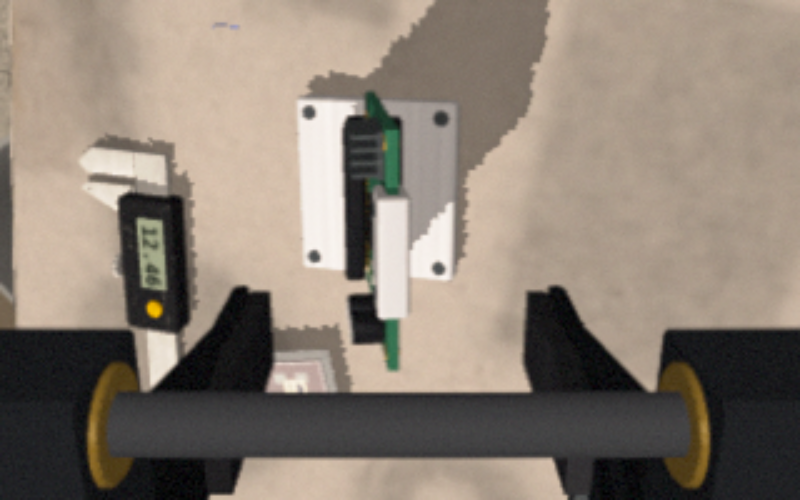

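>>> play_rows --fingers '[6.0,6.0,6.0,6.0,0.5,0.5,0.5,0.5]' --offset '[[0,0,2],[0,0,4],[0,0,6],[0,0,6.9],[0,0,6.9],[0,0,6.9],[0,0,6.9],[0,0,6.9]]' --dr '[[0,0,0],[0,0,0],[0,0,0],[0,0,0],[0,0,0],[0,0,0],[0,0,0],[0,0,0]]' --squeeze 25

```text
clock: 2.75
ee_pos: [465.3, -184.3, 59.7]
ee_rot: [0.641, 0.757, -0.098, -0.083]
force: [-0.0, 0.6, -0.9]
grip_width: 41.0
gripper_force: 0.0
```

>>> play_rows --fingers '[0.5,0.5,0.5,0.5]' --offset '[[0,0,0],[0,0,0],[0,0,0],[0,0,0]]' --dr '[[0,0,0],[0,0,0],[0,0,0],[0,0,0]]'

```text
clock: 3.08
ee_pos: [464.2, -184.3, 58.6]
ee_rot: [0.641, 0.757, -0.098, -0.083]
force: [-2.4, -0.0, 0.4]
grip_width: 14.3
gripper_force: 1.5
```

>>> play_rows --fingers '[0.5,0.5,0.5,0.5,0.5,0.5,0.5,0.5]' --offset '[[0,0,0],[0,0,0],[0,0,0],[0,0,-0.5],[0,0,-1],[0,0,-2],[0,0,-3],[0,0,-4]]' --dr '[[0,0,0],[0,0,0],[0,0,0],[0,0,0],[0,0,0],[0,0,0],[0,0,0],[0,0,0]]'

```text
clock: 3.75
ee_pos: [475.5, -182.4, 98.5]
ee_rot: [0.641, 0.757, -0.098, -0.083]
force: [0.0, -0.4, -1.3]
grip_width: 9.7
gripper_force: 25.0
```

>>> play_rows --fingers '[0.5,0.5,0.5,0.5]' --offset '[[0,0,-2],[0,0,-4],[0,0,-6],[0,0,-6]]' --dr '[[0,0,0],[0,0,0],[0,0,0],[0,0,0]]'

```text
clock: 4.08
ee_pos: [493.0, -179.8, 159.9]
ee_rot: [0.641, 0.757, -0.097, -0.08]
force: [1.1, 0.1, -1.2]
grip_width: 9.9
gripper_force: 25.0
```

```bash
python3 - <<'E'
from h import *
s=get_state();print(s['force'],s['grip_width'])
go((560,0,190),Rt(80))
E
```

```text
[ 1.10927596  0.08243551 -1.15421099] 9.866132004582202
 off [16.61, 8.53, -5.34] dr [-2.85, 0.52, 3.88]
```

```bash
python3 - <<'E'
from h import *
go((589,-90,180),Rt(79))
E
```

```text
off [7.26, 10.11, -4.69] dr [-2.85, 0.54, 4.08]
```

>>> play_rows --fingers '[0.5,0.5,0.5,0.5,0.5,0.5,0.5,0.5]' --offset '[[7.3,10.1,-4.7],[7.3,10.1,-4.7],[7.3,10.1,-4.7],[7.3,10.1,-4.7],[7.3,10.1,-4.7],[7.3,10.1,-4.7],[7.3,10.1,-4.7],[7.3,10.1,-4.7]]' --dr '[[-2.85,0.54,4.08],[-2.85,0.54,4.08],[-2.85,0.54,4.08],[-2.85,0.54,4.08],[-2.85,0.54,4.08],[-2.85,0.54,4.08],[-2.85,0.54,4.08],[-2.85,0.54,4.08]]'

```text
clock: 4.75
ee_pos: [584.9, -91.6, 174.3]
ee_rot: [0.772, 0.636, -0.003, -0.003]
force: [-0.5, 0.0, -1.0]
grip_width: 9.5
gripper_force: 25.0
```

```bash
python3 - <<'E'
from h import *
go((589,-90,180),Rt(79))
snap('wrist','w3.png')
im=cv2.imread('pics/w3.png');cv2.imwrite('pics/w3c.png',cv2.resize(im[60:300,180:500],(800,600)))
s=get_state();print(s['ee_pos'],w2px('w3.png',s['ee_pos']))
E
```

```text
off [0.23, 0.37, -0.57] dr [-0.11, 0.01, -0.01]
[584.99308901 -91.39559014 174.29186063] [317.55383877 250.59459937]
```

View pics/w3c.png

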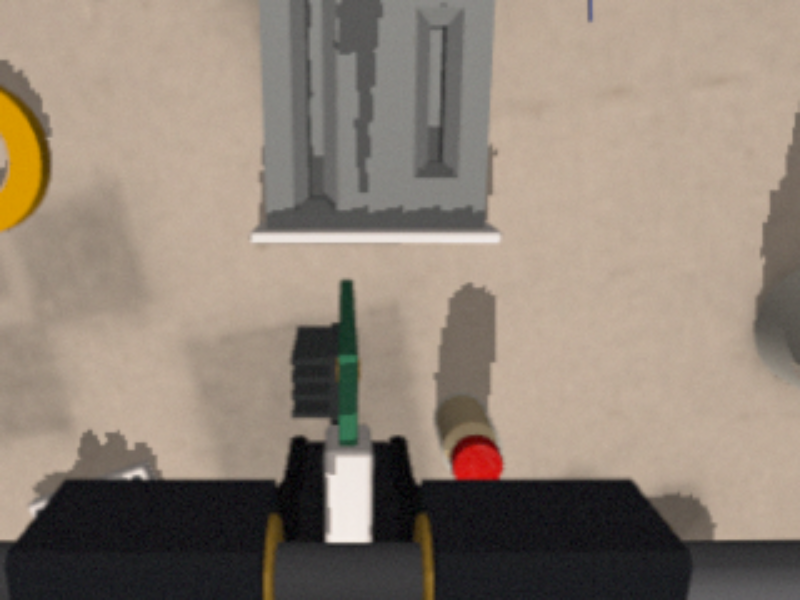

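```bash
python3 - <<'E'
from h import *
im=cv2.imread('pics/w3.png');cv2.imwrite('pics/w3d.png',cv2.resize(im[0:165,265:395],None,fx=3.6,fy=3.6,interpolation=cv2.INTER_CUBIC))
E
```

```text
(no output)
```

View pics/w3d.png

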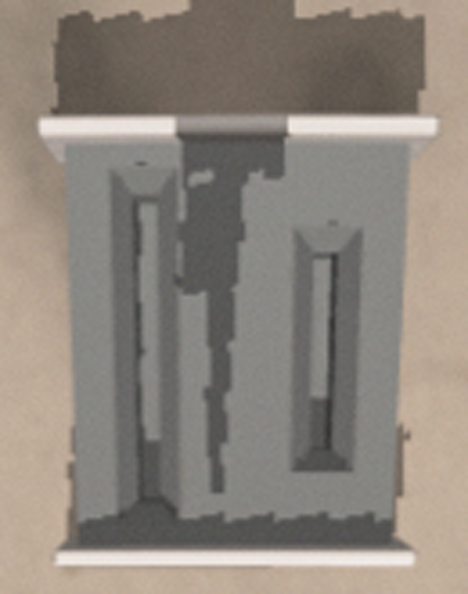

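```bash
python3 - <<'E'
from h import *
def f(L,z): return np.array([px2w('w3.png',(265+u/3.6,v/3.6),z)[:2] for u,v in L])
def an(d): return np.degrees(np.arctan2(d[1],d[0]))
P=f([(38,118),(438,118),(415,565),(56,565)],34);c=P.mean(0)
print(P.round(1),c,'x',an(P[1]-P[0]),an(P[2]-P[3]),'y',an(P[0]-P[3])-90,an(P[1]-P[2])-90,np.linalg.norm(P[1]-P[0]),np.linalg.norm(P[2]-P[3]),np.linalg.norm(P[0]-P[3]))
N=f([(295,232),(362,232),(352,470),(292,470)],25);print('narrow',N.round(1),N.mean(0),an((N[0]+N[1]-N[2]-N[3]))-90)
W=f([(110,168),(180,168),(178,512),(118,512)],25);print('wide',W.round(1),W.mean(0),an((W[0]+W[1]-W[2]-W[3]))-90)
a=np.radians(-10.9);X=np.array([np.cos(a),np.sin(a)]);print(c-25*X,c+25*X)
s=get_state();print(s['ee_pos'],R.from_quat(s['ee_rot']).as_matrix().round(3).tolist())
# board bottom edge near/far corner, bar seen
c3=cam('w3.png')
def uv(u,v): return (180+u/2.5,60+v/2.5)
print('bartop',[px2w('w3.png',uv(*q),s['ee_pos'][2]+27)[:2].round(1) for q in[(326,440),(370,440),(372,542),(326,542)]])
print('botedge',px2w('w3.png',uv(347,283),s['ee_pos'][2]-51), 'boardtopcorner',px2w('w3.png',uv(348,440),s['ee_pos'][2]+24))
E
```

```text
[[574.2  64. ]
 [674.8  44.2]
 [653.2 -68.8]
 [552.6 -49.2]] [613.70746122  -2.46565485] x -11.126882807594752 -11.006586849007343 y -10.840300317094304 -10.823237767907841 102.48926577690199 102.52266988149267 115.24072627209836
narrow [[635.2  25.3]
 [653.   21.9]
 [640.6 -40. ]
 [623.8 -36.7]] [638.13299559  -7.37617819] -10.836201523913061
wide [[589.5  50.6]
 [607.8  46.9]
 [589.4 -42.2]
 [572.3 -38.8]] [589.72456087   4.12073638] -11.286664376888908
[589.1584934    2.26173122] [638.25642903  -7.19304093]
[584.99308901 -91.39559014 174.29186063] [[0.192, 0.981, -0.009], [0.981, -0.192, 0.001], [-0.001, -0.009, -1.0]]
bartop [array([586.1, -69.4]), array([594.7, -71.1]), array([590.8, -94. ]), array([581.4, -92.2])]
botedge [592.3999895  -55.1244163  123.29186063] boardtopcorner [590.09940018 -71.58733036 198.29186063]
```

```bash
python3 - <<'E'
from h import *
s=get_state();p=s['ee_pos'];r=R.from_quat(s['ee_rot'])
for y,z in[(40,0),(40,75),(20,78),(20,62)]: print(y,z,(w2px('w3.png',p+r.apply([y,0,51-z]))-[180,60])*2.5)
E
```

```text
40 0 [344.40829987 273.10528046]
40 75 [342.92734018 347.66727674]
20 78 [343.07593422 447.97599158]
20 62 [343.47999913 417.38097362]
```

```bash
python3 - <<'E'
from h import *
go((588.6,4.5,120),Rt(79.1))
E
```

```text
off [9.48, -1.44, 5.44] dr [-0.1, 0.01, -0.04]
```

>>> play_rows --fingers '[0.5,0.5,0.5,0.5,0.5,0.5,0.5,0.5]' --offset '[[3,-0.5,1],[6,-1,3],[9.5,-1.4,5.4],[9.5,-1.4,5.4],[9.5,-1.4,5.4],[9.5,-1.4,5.4],[9.5,-1.4,5.4],[9.5,-1.4,5.4]]' --dr '[[-0.1,0,0],[-0.1,0,0],[-0.1,0,0],[-0.1,0,0],[-0.1,0,0],[-0.1,0,0],[-0.1,0,0],[-0.1,0,0]]'

```text
clock: 5.47
ee_pos: [590.0, 4.3, 121.4]
ee_rot: [0.773, 0.635, 0.0, 0.001]
force: [0.8, -1.1, -1.5]
grip_width: 9.4
gripper_force: 25.0
```

```bash
python3 - <<'E'
from h import *
go((588.6,4.5,82),Rt(79.1)); go((588.6,4.5,120),Rt(79.1)); print(get_state()['joint_vel'].round(3))
E
```

```text
off [-0.0, -0.15, 3.94] dr [0.02, 0.01, -0.05]
 off [-0.0, -0.15, 0.14] dr [0.02, 0.01, -0.05]
[ 0.    -0.003 -0.004  0.002 -0.002 -0.    -0.005]
```

>>> play_rows --fingers '[0.5,0.5,0.5,0.5,0.5,0.5]' --offset '[[0,-0.15,1],[0,-0.15,2],[0,-0.15,3],[0,-0.15,3.9],[0,-0.15,3.9],[0,-0.15,3.9]]' --dr '[[0,0,0],[0,0,0],[0,0,0],[0,0,0],[0,0,0],[0,0,0]]'

```text
clock: 5.97
ee_pos: [587.5, 6.3, 80.8]
ee_rot: [0.772, 0.636, -0.0, -0.0]
force: [-0.1, -0.6, -1.0]
grip_width: 9.7
gripper_force: 25.0
```

```bash
python3 - <<'E'
from h import *
go((588.6,4.5,57),Rt(79.1))
snap('wrist','w4.png')
im=cv2.imread('pics/w4.png');cv2.imwrite('pics/w4c.png',cv2.resize(im[40:280,200:440],(600,600)))
E
```

```text
off [-0.15, 0.14, 2.38] dr [-0.01, 0.0, -0.03]
```

View pics/w4c.png

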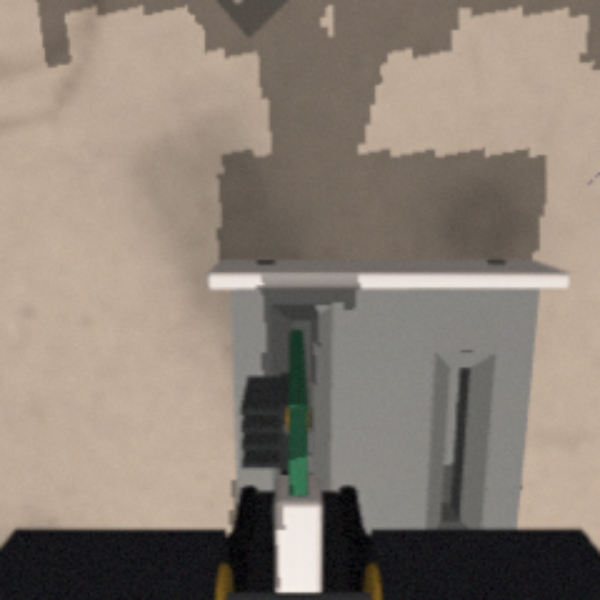

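>>> play_rows --fingers '[0.5,0.5,0.5,0.5,0.5,0.5]' --offset '[[-0.05,0,0.5],[-0.05,0,1],[-0.05,0,1.5],[-0.05,0,2],[-0.05,0,2.4],[-0.05,0,2.4]]' --dr '[[0,0,0],[0,0,0],[0,0,0],[0,0,0],[0,0,0],[0,0,0]]' --squeeze 12

```text
clock: 6.52
ee_pos: [587.6, 5.7, 56.9]
ee_rot: [0.772, 0.636, -0.0, 0.0]
force: [-0.9, 0.6, -0.6]
grip_width: 10.0
gripper_force: 12.0
```

>>> play_rows --fingers '[0.5,0.5]' --offset '[[0,0,0],[0,0,0]]' --dr '[[0,0,0],[0,0,0]]'

```text
clock: 6.68
ee_pos: [588.2, 5.8, 57.9]
ee_rot: [0.772, 0.636, 0.0, 0.001]
force: [-0.7, -0.0, -0.3]
grip_width: 9.7
gripper_force: 12.0
```

>>> play_rows --fingers '[0.5,0.5,0.5,0.5]' --offset '[[0,0,0.15],[0,0,0.3],[0,0,0.3],[0,0,0.3]]' --dr '[[0,0,0],[0,0,0],[0,0,0],[0,0,0]]'

```text
clock: 7.02
ee_pos: [589.2, 5.7, 56.2]
ee_rot: [0.772, 0.636, 0.001, 0.001]
force: [-0.7, -1.1, 8.4]
grip_width: 9.9
gripper_force: 12.0
```

>>> play_rows --fingers '[4,4,4,4,4,4,5,6]' --offset '[[0,0,0],[0,0,0],[0,0,0],[0,0,0],[0,0,-1],[0,0,-4],[0,0,-8],[0,0,-12]]' --dr '[[0,0,0],[0,0,0],[0,0,0],[0,0,0],[0,0,0],[0,0,0],[0,0,0],[0,0,0]]'

```text
clock: 7.68
ee_pos: [587.1, 6.0, 176.2]
ee_rot: [0.772, 0.636, -0.0, -0.0]
force: [1.9, -0.1, 0.4]
grip_width: 46.3
gripper_force: 0.0
```

```bash
python3 - <<'E'
from h import *
go((490,160,200),Rt(82))
E
```

```text
off [13.27, -12.47, -2.37] dr [-0.01, 0.0, -0.6]
```

>>> play_rows --fingers '[6,6,6,6,6,6,6,6]' --offset '[[13.3,-12.5,-2.4],[13.3,-12.5,-2.4],[13.3,-12.5,-2.4],[13.3,-12.5,-2.4],[13.3,-12.5,-2.4],[13.3,-12.5,-2.4],[13.3,-12.5,-2.4],[13.3,-12.5,-2.4]]' --dr '[[0,0,-0.6],[0,0,-0.6],[0,0,-0.6],[0,0,-0.6],[0,0,-0.6],[0,0,-0.6],[0,0,-0.6],[0,0,-0.6]]'

```text
clock: 8.35
ee_pos: [491.1, 159.4, 198.9]
ee_rot: [0.755, 0.655, 0.0, 0.001]
force: [-0.0, -0.2, 0.1]
grip_width: 59.8
gripper_force: 0.0
```

```bash
python3 - <<'E'
from h import *
print(get_state()['ee_pos'])
snap('wrist','w5.png')
im=cv2.imread('pics/w5.png')
c=np.zeros((600,800,3),np.uint8)
c[:,:400]=cv2.resize(im[80:230,220:320],(400,600),interpolation=cv2.INTER_CUBIC)
c[:400,400:]=cv2.resize(im[0:200,320:520],(400,400),interpolation=cv2.INTER_CUBIC)
cv2.imwrite('pics/w5c.png',c)
E
```

```text
[491.12120911 159.35815482 198.93548845]
```

View pics/w5c.png

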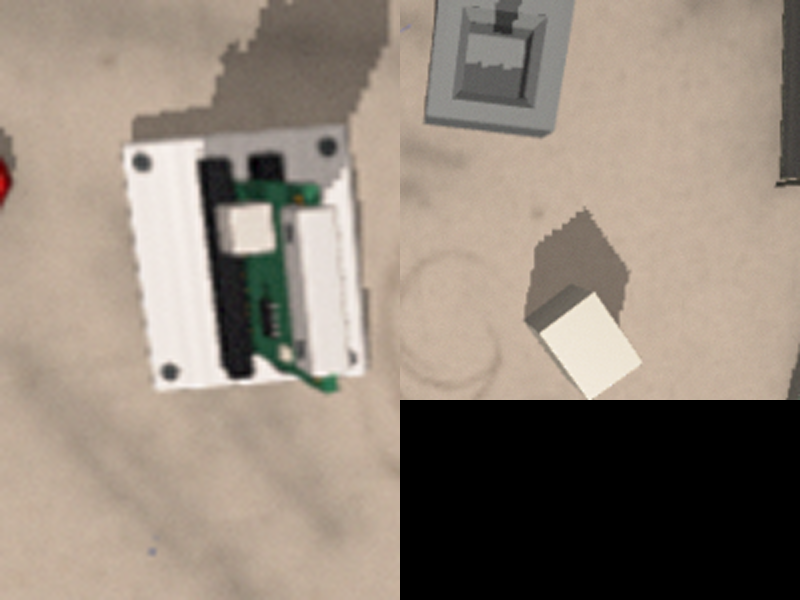

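```bash
python3 - <<'E'
from h import *
def an(d): return np.degrees(np.arctan2(d[1],d[0]))
f=lambda L,z,k,ox,oy:np.array([px2w('w5.png',(ox+u/k,oy+v/k),z)[:2] for u,v in L])
def q(n,P): print(n,P.round(1).tolist(),P.mean(0).round(1),'top edge',an(P[1]-P[0]).round(1),'side',an(P[0]+P[1]-P[2]-P[3]).round(1),np.linalg.norm(P[1]-P[0]).round(1),np.linalg.norm(P[1]-P[2]).round(1))
q('foot',f([(124,146),(347,125),(368,372),(157,389)],10,4,220,80))
q('bar',f([(298,208),(333,207),(347,368),(310,374)],86.5,4,220,80))
q('carton',f([(140,333),(198,292),(242,362),(190,399)],45,2,320,0))
q('well',f([(63,8),(148,11),(138,107),(55,101)],28,2,320,0))
B=f([(298,208),(333,207),(347,368),(310,374)],86.5,4,220,80).mean(0)
go(*board((*B,86.5),-6,.26,40))
E
```

```text
foot [[425.5, 244.1], [489.9, 240.6], [485.2, 168.6], [420.7, 172.6]] [455.3 206.5] top edge -3.1 side 86.2 64.5 72.1
bar [[479.0, 224.2], [486.9, 223.3], [484.4, 186.0], [475.5, 185.8]] [481.4 204.8] top edge -6.6 side 85.4 8.0 37.4
carton [[572.0, 171.0], [604.4, 188.8], [627.2, 146.8], [597.4, 129.4]] [600.3 159. ] top edge 28.8 side 120.0 37.0 47.7
well [[550.3, 336.3], [592.2, 329.4], [583.6, 285.8], [541.3, 294.4]] [566.9 311.5] top edge -9.4 side 78.4 42.5 44.5
 off [4.44, -0.6, 7.35] dr [2.99, -0.05, -0.43]
```

```bash
python3 - <<'E'
from h import *
go(*board((481.3,204.9,86.5),-4,.26,40)); print(get_state()['ee_pos'])
E
```

```text
off [4.48, -0.62, 7.35] dr [2.99, -0.1, -0.83]
[491.25665272 158.98266354 198.70200382]
```

>>> play_rows --fingers '[6,6,6,6,6,6,6]' --offset '[[4.5,-0.6,7.4],[4.5,-0.6,7.4],[4.5,-0.6,7.4],[4.5,-0.6,7.4],[4.5,-0.6,7.4],[4.5,-0.6,7.4],[4.5,-0.6,7.4]]' --dr '[[3,-0.1,-0.8],[3,-0.1,-0.8],[3,-0.1,-0.8],[3,-0.1,-0.8],[3,-0.1,-0.8],[3,-0.1,-0.8],[3,-0.1,-0.8]]'

```text
clock: 8.98
ee_pos: [491.9, 205.2, 126.6]
ee_rot: [0.726, 0.676, -0.087, -0.094]
force: [-0.0, -0.3, -0.7]
grip_width: 60.2
gripper_force: 0.0
```

```bash
python3 - <<'E'
from h import *
go(*board((481.3,204.9,86.5),-4,.26,40),lab='resid'); go(*board((481.3,204.9,86.5),-4,.26,-27),lab='grasp')
E
```

```text
resid off [-0.11, 0.01, 0.14] dr [0.04, -0.01, -0.01]
grasp off [-0.11, -0.01, 6.84] dr [0.04, -0.01, -0.01]
```

>>> play_rows --fingers '[6.0,6.0,6.0,6.0,0.5,0.5,0.5,0.5]' --offset '[[-0.05,0,2],[-0.05,0,4],[-0.05,0,6],[-0.05,0,6.8],[-0.05,0,6.8],[-0.05,0,6.8],[-0.05,0,6.8],[-0.05,0,6.8]]' --dr '[[0,0,0],[0,0,0],[0,0,0],[0,0,0],[0,0,0],[0,0,0],[0,0,0],[0,0,0]]' --squeeze 25

```text
clock: 9.65
ee_pos: [474.7, 206.6, 60.3]
ee_rot: [0.725, 0.676, -0.088, -0.094]
force: [0.6, 0.3, -0.3]
grip_width: 41.0
gripper_force: 0.0
```

>>> play_rows --fingers '[0.5,0.5,0.5,0.5,0.5,0.5,0.5,0.5]' --offset '[[0,0,0],[0,0,0],[0,0,0],[0,0,0],[0,0,0],[0,0,0],[0,0,0],[0,0,-0.5]]' --dr '[[0,0,0],[0,0,0],[0,0,0],[0,0,0],[0,0,0],[0,0,0],[0,0,0],[0,0,0]]'

```text
clock: 10.32
ee_pos: [473.6, 206.2, 63.0]
ee_rot: [0.725, 0.676, -0.09, -0.096]
force: [-2.9, -0.4, -0.7]
grip_width: 10.1
gripper_force: 24.3
```

>>> play_rows --fingers '[0.5,0.5,0.5,0.5,0.5,0.5]' --offset '[[0,0,-1],[0,0,-2],[0,0,-4],[0,0,-7],[0,0,-10],[0,0,-10]]' --dr '[[0,0,0],[0,0,0],[0,0,0],[0,0,0],[0,0,0],[0,0,0]]'

```text
clock: 10.82
ee_pos: [505.1, 205.4, 166.9]
ee_rot: [0.726, 0.676, -0.084, -0.093]
force: [0.5, 0.4, -0.6]
grip_width: 9.9
gripper_force: 25.0
```

```bash
python3 - <<'E'
from h import *
go((638,-90,180),Rt(79.1))
E
```

```text
off [-28.5, 14.54, -5.19] dr [-2.88, 0.13, 1.36]
```

```bash
python3 - <<'E'
from h import *
go((637.4,-5,150),Rt(79.1))
E
```

```text
off [-20.04, 14.65, -2.09] dr [-2.88, 0.13, 1.36]
```

>>> play_rows --fingers '[0.5,0.5,0.5,0.5,0.5,0.5,0.5,0.5]' --offset '[[-20,14.6,-2.1],[-20,14.6,-2.1],[-20,14.6,-2.1],[-20,14.6,-2.1],[-20,14.6,-2.1],[-20,14.6,-2.1],[-20,14.6,-2.1],[-20,14.6,-2.1]]' --dr '[[-2.88,0.13,1.36],[-2.88,0.13,1.36],[-2.88,0.13,1.36],[-2.88,0.13,1.36],[-2.88,0.13,1.36],[-2.88,0.13,1.36],[-2.88,0.13,1.36],[-2.88,0.13,1.36]]'

```text
clock: 11.48
ee_pos: [634.1, -9.0, 143.3]
ee_rot: [0.772, 0.635, -0.004, -0.001]
force: [-0.4, 0.8, -0.0]
grip_width: 9.9
gripper_force: 25.0
```

>>> play_rows --fingers '[0.5,0.5]' --offset '[[0,0,0],[0,0,0]]' --dr '[[0,0,0],[0,0,0]]'

```text
clock: 11.65
ee_pos: [632.8, -3.8, 143.8]
ee_rot: [0.77, 0.638, -0.004, -0.002]
force: [0.2, 0.9, -0.5]
grip_width: 10.3
gripper_force: 25.0
```

```bash
python3 - <<'E'
from h import *
go((637.4,-5,84),Rt(79.1)); print(get_state()['ee_pos'])
E
```

```text
off [-0.01, 0.53, 5.97] dr [-0.09, 0.04, 0.03]
[632.77656369  -3.75185093 143.77170559]
```

>>> play_rows --fingers '[0.5,0.5,0.5,0.5,0.5,0.5]' --offset '[[0,0.5,0],[0,0.5,2],[0,0.5,4],[0,0.5,6],[0,0.5,6],[0,0.5,6]]' --dr '[[-0.1,0.04,0.03],[-0.1,0.04,0.03],[-0.1,0.04,0.03],[-0.1,0.04,0.03],[-0.1,0.04,0.03],[-0.1,0.04,0.03]]'

```text
clock: 12.15
ee_pos: [636.5, -5.6, 82.7]
ee_rot: [0.771, 0.637, -0.001, -0.0]
force: [0.9, 0.0, 0.1]
grip_width: 10.0
gripper_force: 25.0
```

```bash
python3 - <<'E'
from h import *
go((637.4,-5,57),Rt(79.1))
snap('wrist','w6.png')
im=cv2.imread('pics/w6.png');cv2.imwrite('pics/w6c.png',cv2.resize(im[80:280,220:420],(600,600),interpolation=cv2.INTER_CUBIC))
s=get_state();p=s['ee_pos'];r=R.from_quat(s['ee_rot'])
for y,z in[(25,0),(25,75)]: print(y,z,(w2px('w6.png',p+r.apply([y,0,51-z]))-[220,80])*3)
E
```

```text
off [0.08, 0.08, 2.57] dr [-0.02, 0.01, -0.0]
25 0 [297.16278591 328.69232492]
25 75 [296.47204671 446.02947184]
```

View pics/w6c.png

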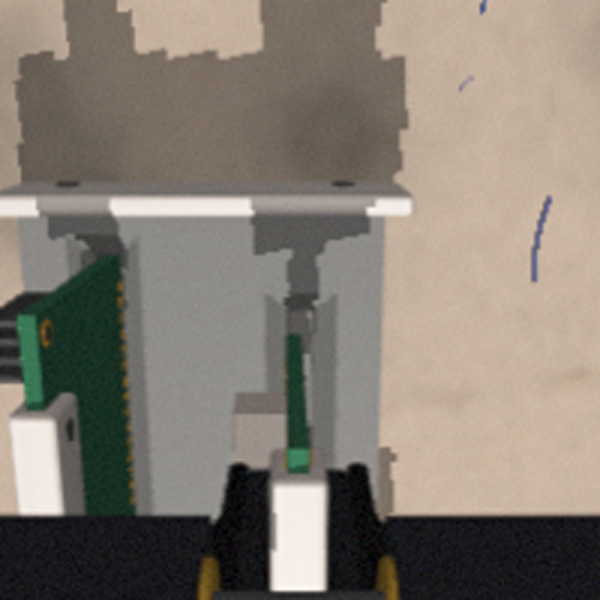

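>>> play_rows --fingers '[0.5,0.5,0.5,0.5,0.5,0.5,0.5,0.5]' --offset '[[0,0.15,0],[0,0.15,0.5],[0,0.15,1],[0,0.15,1.5],[0,0.15,2],[0,0.15,2.4],[0,0.15,2.6],[0,0.15,2.6]]' --dr '[[0,0,0],[0,0,0],[0,0,0],[0,0,0],[0,0,0],[0,0,0],[0,0,0],[0,0,0]]' --squeeze 12

```text
clock: 12.87
ee_pos: [640.9, -4.4, 59.5]
ee_rot: [0.771, 0.637, 0.003, 0.001]
force: [0.3, 5.2, 1.6]
grip_width: 9.5
gripper_force: 29.6
```

>>> play_rows --fingers '[0.5,0.5,0.5,0.5]' --offset '[[0,0,0.1],[0,0,0.2],[0,0,0.3],[0,0,0.3]]' --dr '[[0,0,0],[0,0,0],[0,0,0],[0,0,0]]'

```text
clock: 13.2
ee_pos: [640.0, -4.3, 55.1]
ee_rot: [0.771, 0.637, 0.002, 0.0]
force: [2.1, 5.6, 1.5]
grip_width: 9.5
gripper_force: 30.2
```

>>> play_rows --fingers '[0.5,0.5,0.5,0.5]' --offset '[[-0.05,-0.1,0.1],[-0.05,-0.1,0.2],[-0.05,-0.1,0.3],[-0.05,-0.1,0.3]]' --dr '[[0,0,0],[0,0,0],[0,0,0],[0,0,0]]'

```text
clock: 13.53
ee_pos: [639.5, -4.5, 52.5]
ee_rot: [0.771, 0.637, 0.002, 0.001]
force: [3.5, 5.4, 3.6]
grip_width: 9.7
gripper_force: 30.5
```

```bash
python3 - <<'E'
from h import *
snap('wrist','w7.png')
im=cv2.imread('pics/w7.png');cv2.imwrite('pics/w7c.png',cv2.resize(im[80:280,200:440],(720,600),interpolation=cv2.INTER_CUBIC))
E
```

```text
(no output)
```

View pics/w7c.png

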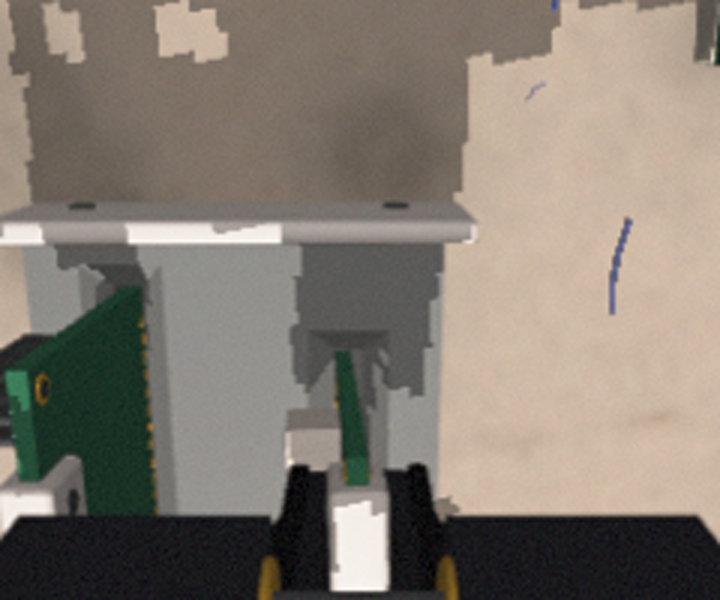

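>>> play_rows --fingers '[0.5,0.5,0.5,0.5]' --offset '[[0,-0.1,0],[0,-0.2,-0.1],[0,-0.2,-0.1],[0,-0.2,-0.1]]' --dr '[[0,0,0],[0,0,0],[0,0,0],[0,0,0]]'

```text
clock: 13.92
ee_pos: [636.1, -5.6, 52.6]
ee_rot: [0.771, 0.636, 0.0, 0.0]
force: [0.4, 5.6, 1.9]
grip_width: 9.8
gripper_force: 17.3
```

```bash
python3 - <<'E'
from h import *
s=get_state();print(s['force'],s['torque'],s['gripper_force'],s['ee_pos']);go((637.4,-5,55),Rt(79.1))
E
```

```text
[0.43701569 5.5893164  1.93162796] [ 1.1990001  -0.42154552 -0.03147374] 17.30556352995336 [636.07314398  -5.60356246  52.62200657]
 off [0.08, 0.12, -0.24] dr [0.01, -0.0, -0.01]
```

>>> play_rows --fingers '[0.5,0.5,0.5,0.5]' --offset '[[0.1,0,0],[0.2,0.05,0],[0.2,0.05,0],[0.2,0.05,0]]' --dr '[[0,0,0],[0,0,0],[0,0,0],[0,0,0]]'

```text
clock: 14.25
ee_pos: [636.2, -5.1, 51.7]
ee_rot: [0.772, 0.636, -0.001, 0.0]
force: [1.1, 2.9, 0.6]
grip_width: 9.9
gripper_force: 16.8
```

```bash
python3 - <<'E'
from h import *
s=get_state();print(s['force'],s['torque'],s['gripper_force'],s['ee_pos']);snap('wrist','w8.png')
im=cv2.imread('pics/w8.png');cv2.imwrite('pics/w8c.png',cv2.resize(im[80:280,200:440],(720,600),interpolation=cv2.INTER_CUBIC))
p=s['ee_pos'];r=R.from_quat(s['ee_rot'])
for y,z in[(25,75),(20,78)]: print(y,z,[((w2px('w8.png',p+r.apply([y,0,51+d-z]))-[200,80])*3).round() for d in(0,-3,-6)])
E
```

```text
[1.10217813 2.93373568 0.60530133] [ 0.67045283 -0.31628583 -0.0287246 ] 16.79323225747794 [636.15674619  -5.10089135  51.71826297]
25 75 [array([351., 444.]), array([351., 451.]), array([351., 458.])]
20 78 [array([351., 479.]), array([351., 487.]), array([351., 495.])]
```

View pics/w8c.png

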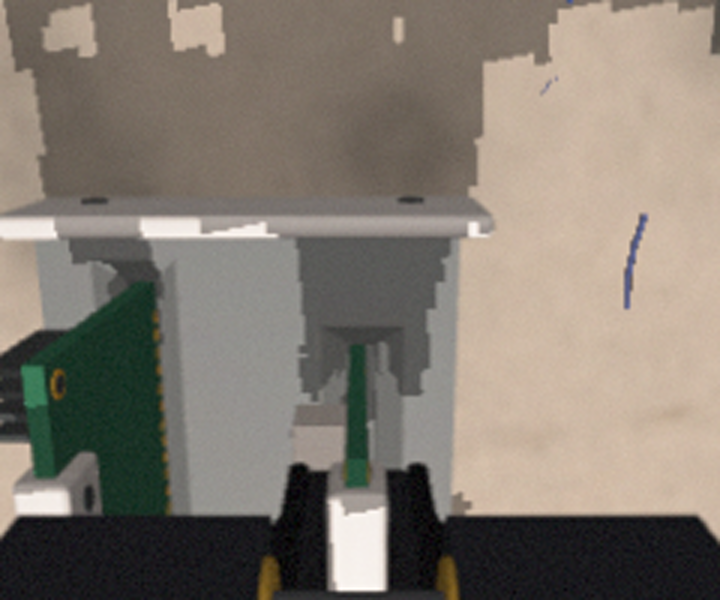

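>>> play_rows --fingers '[0.5,0.5,0.5,0.5,0.5]' --offset '[[0.05,0,0.1],[0.05,0,0.2],[0.05,0,0.3],[0.05,0,0.4],[0.05,0,0.4]]' --dr '[[0,0,0],[0,0,0],[0,0,0],[0,0,0],[0,0,0]]'

```text
clock: 14.72
ee_pos: [637.2, -5.2, 49.6]
ee_rot: [0.772, 0.636, -0.0, 0.001]
force: [-3.4, -0.5, 14.5]
grip_width: 9.7
gripper_force: 16.6
```

>>> play_rows --fingers '[3,3,3,3,3,3,3,3]' --offset '[[0,0,-0.3],[0,0,-0.3],[0,0,-0.3],[0,0,-0.3],[0,0,-1],[0,0,-3],[0,0,-6],[0,0,-10]]' --dr '[[0,0,0],[0,0,0],[0,0,0],[0,0,0],[0,0,0],[0,0,0],[0,0,0],[0,0,0]]'

```text
clock: 15.38
ee_pos: [634.5, -4.4, 146.6]
ee_rot: [0.771, 0.636, -0.002, -0.001]
force: [1.4, 0.1, 0.4]
grip_width: 29.8
gripper_force: 0.0
```

```bash
python3 - <<'E'
from h import *
go((570,100,200),Rt(120))
E
```

```text
off [9.01, -8.35, -5.31] dr [-0.07, -0.0, -8.19]
```

```bash
python3 - <<'E'
from h import *
snap('scene','s1.png');snap('wrist','w9.png')
for fn in('s1.png','w9.png'):
    im=cv2.imread('pics/'+fn).astype(int)
    for n,c in(('wide',(588.2,4.3)),('narrow',(637.3,-5.1))):
        a=np.radians(-10.9);X=np.array([np.cos(a),np.sin(a)]);Y=np.array([-X[1],X[0]])
        q=np.array([w2px(fn,(*(np.array(c)+x*X+y*Y),82)) for x in(-5,5) for y in(-20,20)])
        print(fn,n,q.round(1).tolist(),'z78:',w2px(fn,(*c,78)).round(1),w2px(fn,(*c,82)).round(1))
        m=q.mean(0).astype(int);h=14 if fn[0]=='s' else 40;st=1 if fn[0]=='s' else 3
        y0,x0=max(m[1]-h,0),m[0]-h;print('origin',x0,y0);g=im[y0:m[1]+h:st,x0:m[0]+h:st]
        for row in g: print(''.join('G' if p[1]>p[2]+12 else '#' if p.min()>190 else '+' if p.min()>140 else '.' if p.min()>70 else ' ' for p in row))
E
```

```text
s1.png wide [[300.5, 183.7], [290.4, 189.4], [297.5, 182.5], [287.4, 188.2]] z78: [294.  187.3] [294.  185.9]
origin 279 171
++++++++++++++++++++++++++++
++++++++++++++++++++++++++++
++++++++++++++++++++++++++++
+++++++++++++++++++++++++++.
+++++++++++++++++++++++++++.
+++++++++++++++++++++++++++.
+++++++++++++++++++++++++++.
++++####+++++++++++++++++++.
++#####+.++++++++++++++++++.
#####+...++++++++++++++++++.
###+.....++++++++++++++++++.
#++......++++++++++++++++G+.
+........+++++++++++++++GGG.
.......G.+++++++++####+GG  .
......GGG#++++++######GGG G.
....GGGG.##++++#####++.G GG.
..GGGGG.G+#++#####++...G   .
GGGGGGGGG++######+... .    .
GGGGGGG.G++####+.......G  ..
GGGGGGG.G..+#++.......GGG ..
GGGGGGGGGGGG.........GGG   .
GGGGG. GGGGG.. ....GGGG   ..
##+GG GGGGGG.....GGGGGG   .+
###.G GG G. ....GGGGGGGGG ..
#++.GGG ...  .GGGGGGGGGGGG.+
....GGG  ..   GGGGGGGGG.+G.+
....GGGG      GGG..GG+G.+GG.
+...GGG       GG.   G.GGGGG.
s1.png narrow [[286.0, 178.0], [275.8, 183.5], [283.2, 176.9], [273.0, 182.4]] z78: [279.6 181.5] [279.5 180.2]
origin 265 166
.+++++++++++++++++++++++....
+++++++
[... 1835 characters left out ...]
++++
.......++....G ......++++++
...+.+.......G ......++++++
......+......G ....+.++++++
........+###+G ...+.+++++++
......+..###.GG..+...++++++
...+...++###......+..++++++
...++++..+#+###+...+.++++++
..+...+...+.###+..+..++++++
...+++++..+.###+..+..++++++
..++....++..###+..+..++++++
....++.++++.###+..+++.+++++
..+.++.++++.###+..+.+..++++
..++.....++.###+......+++++
.....+...++.####..+.+.+++++
..+.+.+.+.+.###+..+...+++++
..+.+..++++.####..+.+..++++
...+++.+.++.###+...+..+++++
..+++.+.+++.####.+++..+++++
..+..+.++.+.####+++++.+++++
......++..++####...++.++++.
.      ......GG.......+.   
.      ......G........+.   
.      .................   
+      ###############+.   
.      ############++++
```

```bash
python3 - <<'E'
from h import *
go((599.5,159.3,140),Rt(119.5))
E
```

```text
off [15.22, -7.08, 1.46] dr [0.11, 0.03, -8.1]
```

>>> play_rows --fingers '[3,4,6,8,8,8,8,8]' --offset '[[15.2,-7.1,1.5],[15.2,-7.1,1.5],[15.2,-7.1,1.5],[15.2,-7.1,1.5],[15.2,-7.1,1.5],[15.2,-7.1,1.5],[15.2,-7.1,1.5],[15.2,-7.1,1.5]]' --dr '[[0.1,0,-8.1],[0.1,0,-8.1],[0.1,0,-8.1],[0.1,0,-8.1],[0.1,0,-8.1],[0.1,0,-8.1],[0.1,0,-8.1],[0.1,0,-8.1]]'

```text
clock: 16.15
ee_pos: [595.9, 158.1, 132.8]
ee_rot: [0.505, 0.863, -0.003, -0.003]
force: [-0.4, -0.1, 0.1]
grip_width: 68.8
gripper_force: 0.0
```

```bash
python3 - <<'E'
from h import *
go((599.5,159.3,27),Rt(119.5))
snap('wrist','w10.png');im=cv2.imread('pics/w10.png').astype(int)
m=w2px('w10.png',(599.5,159.3,45)).astype(int);print(m)
x0,y0=m[0]-80,m[1]-70;print(x0,y0)
for row in im[y0:m[1]+70:4,x0:m[0]+80:4]: print(''.join('#' if p.min()>205 else '+' if p.min()>150 else '.' if p.min()>70 else ' ' for p in row))
th=np.radians(29.5);X=np.array([np.cos(th),np.sin(th)]);Y=np.array([-X[1],X[0]])
print([w2px('w10.png',(*(np.array([599.5,159.3])+a*X+b*Y),45)).round(1).tolist() for a,b in[(-18,25),(18,25),(18,-25),(-18,-25)]])
g=((im.min(2)>195)&(im.max(2)<256)).astype(np.uint8);n,l,st,c=cv2.connectedComponentsWithStats(g)
for i in range(1,n):
    if st[i,4]>300: print(st[i],c[i].round(1), [t for t in cv2.minAreaRect(np.argwhere(l==i)[:,::-1].astype(np.float32))])
E
```

```text
off [-0.1, 0.47, 10.58] dr [-0.1, -0.02, -0.03]
[323 206]
243 136
++++++++++++++++++++++++.++.++...+++++++
+++++++++++++++++++++++..........+++++++
++++++++++++++++++++++...........+++++++
+++++++++++++++++++++............+++++++
++++++++++++++++++++.............+++++++
+++++++++++++++++++..............+++++++
+++++++++++.++++++...............+++++++
+++++++++++.+++++................+++++++
+++++++++++.+++++................+++++++
.+++++++++++++++.................+++++++
...+++++++.+++++.................+++++++
+....+++...+++++######+##+.......+++++++
+++++.....++++++#########+.......+++++++
++++++..++++++++#########+......++++++++
++.....+++++++++#########+.....+++++++++
++++++++++++++++#########+....++++++++++
++++++++++++++++#########+...+++++++++++
++++++++++++++++#########+..++++++++++++
+++++++++++++++.#########+.+++++++++++++
++++++++++++++++#########+++++++++++++++
++++...+++..++++#########+++++++++++++++
+++........+++++#########+++++++++++++++
+++.........+.++#########+++++++++++++++
++............+.#########+++++++++++++++
++..............+++++.++++++++++++++++++
+  ...............++++++++++++++++..  ++
.    ...........++++++++++++++++++    .+
     ............++++++++++++++++.     +
     ...........+++++++++++++++++.     .
      ...........++++++++++++++++.      
      ............+++++++++++++++.      
      ..............+++++++++++++.      
      . .............++++++++++++       
     .................+..++++++++.      
     ....................+++++++++      
[[302.9, 178.9], [344.4, 178.8], [343.2, 232.1], [304.0, 232.1]]
[ 164   20   56   83 1469] [188.9  59.7] [(188.174072265625, 60.70841979980469), (26.578828811645508, 80.31316375732422), 30.837831497192383]
[ 186   53   74   76 1336] [229.8  93.4] [(225.12200927734375, 84.77809143066406), (43.023223876953125, 78.66814422607422), 32.61924362182617]
[ 303  179   41   53 2020] [323.3 205.2] [(323.0, 205.0), (52.0, 40.0), 90.0]
```

>>> play_rows --fingers '[8,8,8,8,8,8,3,3]' --offset '[[-0.1,0.45,2],[-0.1,0.45,5],[-0.1,0.45,8],[-0.1,0.45,10],[-0.1,0.45,10.5],[-0.1,0.45,10.5],[-0.1,0.45,10.5],[-0.1,0.45,10.5]]' --dr '[[-0.1,0,0],[-0.1,0,0],[-0.1,0,0],[-0.1,0,0],[-0.1,0,0],[-0.1,0,0],[-0.1,0,0],[-0.1,0,0]]' --squeeze 12

```text
clock: 16.87
ee_pos: [600.4, 159.9, 29.6]
ee_rot: [0.504, 0.864, 0.001, -0.0]
force: [0.2, -0.0, -0.0]
grip_width: 73.1
gripper_force: 0.0
```

>>> play_rows --fingers '[3,3,3,3,3,3,3]' --offset '[[0,0,0],[0,0,0],[0,0,0],[0,0,0],[0,0,0],[0,0,-1],[0,0,-3]]' --dr '[[0,0,0],[0,0,0],[0,0,0],[0,0,0],[0,0,0],[0,0,0],[0,0,0]]'

```text
clock: 17.45
ee_pos: [597.6, 159.0, 56.3]
ee_rot: [0.504, 0.864, -0.001, -0.003]
force: [-0.0, -0.5, 0.1]
grip_width: 35.8
gripper_force: 12.0
```

>>> play_rows --fingers '[3,3,3,3]' --offset '[[0,0,-3],[0,0,-6],[0,0,-8],[0,0,-8]]' --dr '[[0,0,0],[0,0,0],[0,0,0],[0,0,0]]'

```text
clock: 17.78
ee_pos: [601.7, 160.6, 143.6]
ee_rot: [0.504, 0.864, 0.003, 0.002]
force: [1.0, -0.1, 0.1]
grip_width: 35.7
gripper_force: 12.0
```

```bash
python3 - <<'E'
from h import *
go((572,250,160),Rt(79.5))
E
```

```text
off [9.24, 1.83, -1.63] dr [0.08, -0.03, 8.01]
```

>>> play_rows --fingers '[3,3,3,3,3,3,3,3]' --offset '[[9.2,1.8,-1.6],[9.2,1.8,-1.6],[9.2,1.8,-1.6],[9.2,1.8,-1.6],[9.2,1.8,-1.6],[9.2,1.8,-1.6],[9.2,1.8,-1.6],[9.2,1.8,-1.6]]' --dr '[[0,0,8],[0,0,8],[0,0,8],[0,0,8],[0,0,8],[0,0,8],[0,0,8],[0,0,8]]'

```text
clock: 18.45
ee_pos: [569.5, 248.4, 154.0]
ee_rot: [0.768, 0.641, 0.0, -0.001]
force: [0.3, 0.3, 0.5]
grip_width: 35.9
gripper_force: 12.0
```

```bash
python3 - <<'E'
from h import *
snap('wrist','w11.png');im=cv2.imread('pics/w11.png')
q=[w2px('w11.png',(*p,28)).round().tolist() for p in((566.9,311.5),(580,376),(571,348))];print(q,get_state()['ee_pos'])
cv2.imwrite('pics/w11c.png',cv2.resize(im[0:225,190:490],(800,600),interpolation=cv2.INTER_CUBIC))
E
```

```text
[[304.0, 132.0], [304.0, 57.0], [300.0, 92.0]] [569.55330994 248.30822406 153.9903121 ]
```

View pics/w11c.png

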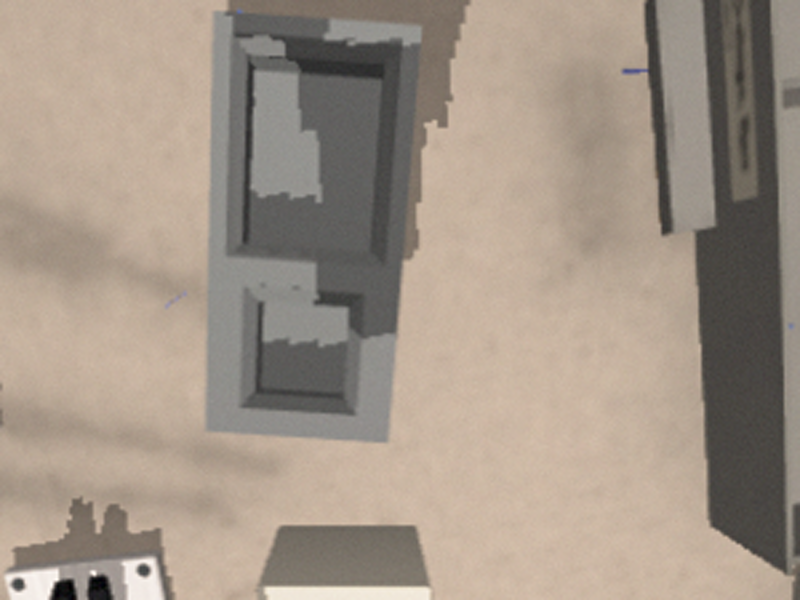

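```bash
python3 - <<'E'
from h import *
k=800/300
def an(d): return np.degrees(np.arctan2(d[1],d[0]))
f=lambda L,z:np.array([px2w('w11.png',(190+u/k,v/k),z)[:2] for u,v in L])
def q(n,P): print(n,P.mean(0).round(1),'x',an(P[1]-P[0]).round(1),an(P[2]-P[3]).round(1),'y',(an(P[0]+P[1]-P[2]-P[3])-90).round(1),np.linalg.norm(P[1]-P[0]).round(1),np.linalg.norm(P[1]-P[2]).round(1))
O=f([(215,12),(421,27),(387,441),(206,431)],28);q('outline',O)
q('bay',f([(230,34),(407,44),(385,262),(226,255)],28));q('well',f([(245,290),(364,295),(355,413),(239,405)],28))
c=O.mean(0);a=np.radians(-14);X=np.array([np.cos(a),np.sin(a)]);Y=np.array([-X[1],X[0]]);print('bay',c+28*Y,'well',c-38*Y)
s=get_state();p=s['ee_pos'];r=R.from_quat(s['ee_rot'])
print([(((w2px('w11.png',p+r.apply([25,y,27-z]))-[190,0])*k).round(),y,z) for y in(-18,18) for z in(0,45)])
E
```

```text
outline [575.4 348.5] x -14.2 -13.6 y -14.2 66.8 136.2
bay [582.6 375.9] x -13.4 -12.8 y -14.6 57.6 68.2
well [566.1 311.8] x -12.7 -14.3 y -15.0 41.8 41.6
bay [582.18652602 375.63424948] well [566.21968091 311.59473155]
[(array([269., 530.]), -18, 0), (array([248., 596.]), -18, 45), (array([412., 530.]), 18, 0), (array([431., 596.]), 18, 45)]
```

```bash
python3 - <<'E'
from h import *
k=800/300
P=lambda u,v,z:px2w('w11.png',(190+u/k,v/k),z).round(0)
print('cab base corner',P(710,522,0))
for z in(0,50,100,150,200): print(z,'w drawer',P(663,235,z),P(715,228,z),P(648,0,z),'top',px2w('top0.png',(198,134),z).round(0),px2w('top0.png',(124,136),z).round(0))
im=cv2.imread('pics/top0.png').astype(int)
for v in range(100,146,2): print(v,''.join('%4d'%im[v,u].mean() for u in range(116,240,6)))
E
```

```text
cab base corner [721. 211.   0.]
0 w drawer [708. 329.   0.] [728. 328.   0.] [709. 409.   0.] top [717. 321.   0.] [711. 524.   0.]
50 w drawer [689. 329.  50.] [706. 328.  50.] [690. 396.  50.] top [701. 309.  50.] [696. 503.  50.]
100 w drawer [669. 329. 100.] [683. 328. 100.] [670. 383. 100.] top [686. 296. 100.] [681. 483. 100.]
150 w drawer [650. 329. 150.] [660. 328. 150.] [650. 371. 150.] top [670. 284. 150.] [666. 462. 150.]
200 w drawer [630. 329. 200.] [638. 328. 200.] [631. 358. 200.] top [655. 272. 200.] [650. 442. 200.]
100   74  73  71  71  69  73  71  70  69  70  69  72  69  69  71  71  68  70  48  48  96
102   74  72  68  71  72  68  68  68  72  70  71  69  71  71  69  71  69  70  47  47 100
104   74  71  73  71  69  73  71  71  72  72  70  71  70  71  71  70  70  68  45  46 100
106   74  70  70  70  67  67  67  70  69  70  69  67  68  71  70  70  69  63  49  46 102
108   56  57  52  55  58  55  65  67  56  59  60  49  53  55  49  61  60  48  48  44 105
110   39  35  34  37  39  38  36  41  42  42  48  38  39  42  37  39  40  44  45  47 101
112   38  39  38  34  35  
[... 786 characters left out ...]
6  64  84  81  81  89  87  86  88  67  80  83  84  84  80  84  82  58  50 111
132   41  32  39  41  40  41  40  40  44  43  45  41  42  42  41  43  44  42  58  99 109
134  103  42  34  37  37  38  39  41  45  53  53  50  39  40  38  42  42  43  55 106 109
136  110  71  79  52  49  51  55  55  91  93  92  92  54  52  51  55  55  53  53 110 111
138  112  96 111 108 104 104 106 108  93  94  95  95  96  97 104 107 107 109 104 112 109
140  107  96 112 108 108 108 108 105  76  71  69  72 101 101 107 111 112 111 110 110 114
142  109  86 114 108 111 112 104 106 110 101  97  90 100  98 108 106 114 108 113 115 112
144  108  84 112 112 112 114 111 108 112 103  91  96  96  95 103 110 115 112 113 117 112
```

```bash
python3 - <<'E'
from h import *
go((575,200,60),Rt(76))
E
```

```text
off [-4.67, 1.41, 9.39] dr [-0.02, -0.02, 0.74]
```

>>> play_rows --fingers '[3,3,3,3,3,3,3]' --offset '[[-2.5,0.7,2],[-4.7,1.4,5],[-4.7,1.4,8],[-4.7,1.4,9.4],[-4.7,1.4,9.4],[-4.7,1.4,9.4],[-4.7,1.4,9.4]]' --dr '[[0,0,0.7],[0,0,0.7],[0,0,0.7],[0,0,0.7],[0,0,0.7],[0,0,0.7],[0,0,0.7]]'

```text
clock: 19.08
ee_pos: [575.5, 201.5, 61.7]
ee_rot: [0.787, 0.617, 0.001, -0.001]
force: [0.2, -0.0, 0.5]
grip_width: 35.9
gripper_force: 12.0
```

```bash
python3 - <<'E'
from h import *
go((575,200,30),Rt(76));print(get_state()['ee_pos'])
E
```

```text
off [-0.17, -0.01, 3.17] dr [-0.0, -0.04, 0.03]
[575.49049398 201.48793629  61.6767063 ]
```

>>> play_rows --fingers '[3,3,3,3,3,3]' --offset '[[0,0,1],[0,0,2],[0,0,3],[0,0,3.2],[0,0,3.3],[0,0,3.3]]' --dr '[[0,0,0],[0,0,0],[0,0,0],[0,0,0],[0,0,0],[0,0,0]]'

```text
clock: 19.58
ee_pos: [575.4, 200.3, 27.6]
ee_rot: [0.788, 0.616, 0.001, -0.001]
force: [-2.1, -1.2, 9.4]
grip_width: 35.7
gripper_force: 12.0
```

>>> play_rows --fingers '[3,3,3]' --offset '[[0,0,0.1],[0,0,0.2],[0,0,0.2]]' --dr '[[0,0,0],[0,0,0],[0,0,0]]'

```text
clock: 19.83
ee_pos: [575.5, 200.6, 26.2]
ee_rot: [0.788, 0.616, 0.001, -0.001]
force: [-4.1, -1.0, 15.0]
grip_width: 36.3
gripper_force: 12.0
```

Contact with bench. Release, rise, turn 90°, regrip across the long side.

>>> play_rows --fingers '[7,7,7,7,7,8,8,8]' --offset '[[0,0,-0.3],[0,0,-0.3],[0,0,-0.3],[0,0,-0.3],[0,0,-1],[0,0,-3],[0,0,-6],[0,0,-7]]' --dr '[[0,0,0],[0,0,0],[0,0,0],[0,0,0],[0,0,0],[0,0,0],[0,0,0],[0,0,0]]'

```text
clock: 20.5
ee_pos: [576.2, 200.5, 98.7]
ee_rot: [0.788, 0.616, 0.002, -0.001]
force: [0.3, 0.3, 1.0]
grip_width: 77.4
gripper_force: 0.0
```

>>> play_rows --fingers '[8.7,8.7,8.7,8.7,8.7,8.7,8.7,8.7]' --offset '[[0,0,0],[0,0,0],[0,0,0],[0,0,0],[0,0,0],[0,0,0],[0,0,0],[0,0,0]]' --dr '[[0,0,-18],[0,0,-18],[0,0,-18],[0,0,-18],[0,0,-18],[0,0,-18],[0,0,-18],[0,0,-18]]'

```text
clock: 21.17
ee_pos: [574.8, 199.6, 95.1]
ee_rot: [0.393, 0.919, 0.001, -0.001]
force: [-0.7, 0.1, 0.5]
grip_width: 87.0
gripper_force: 0.0
```

```bash
python3 - <<'E'
from h import *
go((575.4,200.5,95),Rt(166));s=get_state();print(s['ee_pos'],s['q'].round(2))
E
```

```text
off [0.02, 0.1, 0.01] dr [0.01, -0.02, -6.47]
[574.83364152 199.63591379  95.07369663] [ 0.17  0.44 -0.72  1.69  0.32  1.13  0.12]
```

>>> play_rows --fingers '[8.7,8.7,8.7,8.7,8.7,8.7,8.7]' --offset '[[0,0.1,0],[0,0.1,0],[0,0.1,0],[0,0.1,0],[0,0.1,0],[0,0.1,0],[0,0.1,0]]' --dr '[[0,0,-6.5],[0,0,-6.5],[0,0,-6.5],[0,0,-6.5],[0,0,-6.5],[0,0,-6.5],[0,0,-6.5]]'

```text
clock: 21.75
ee_pos: [575.6, 200.3, 94.9]
ee_rot: [0.125, 0.992, 0.001, -0.001]
force: [-0.2, 0.6, -0.5]
grip_width: 87.1
gripper_force: 0.0
```

```bash
python3 - <<'E'
from h import *
go((575.4,200.5,28),Rt(166));s=get_state();print(s['ee_pos'],s['q'].round(2))
snap('wrist','w12.png');im=cv2.imread('pics/w12.png').astype(int)
g=((im.min(2)>195)).astype(np.uint8);n,l,st,c=cv2.connectedComponentsWithStats(g)
for i in range(1,n):
    if st[i,4]>300: print(st[i],c[i].round(1))
th=np.radians(-14);X=np.array([np.cos(th),np.sin(th)]);Y=np.array([-X[1],X[0]])
print([w2px('w12.png',(*(np.array([575.4,200.5])+a*X+b*Y),45)).round(1).tolist() for a,b in[(-18,25),(18,25),(18,-25),(-18,-25)]])
E
```

```text
off [0.01, 0.01, 6.69] dr [0.02, -0.02, -0.07]
[575.58118775 200.25062518  94.91077373] [ 0.24  0.48 -0.83  1.68  0.38  1.15  0.63]
[ 234    5   98   53 2636] [283.  29.]
[ 242   60   99   50 1753] [288.9  90.1]
[ 286  199   65   43 1738] [311.3 219.6]
[[353.0, 197.7], [351.7, 241.6], [288.2, 242.0], [286.4, 198.2]]
```

>>> play_rows --fingers '[8.7,8.7,8.7,8.7,8.7,4,4,4]' --offset '[[0,0,2],[0,0,4],[0,0,6],[0,0,6.7],[0,0,6.7],[0,0,6.7],[0,0,6.7],[0,0,6.7]]' --dr '[[0,0,0],[0,0,0],[0,0,0],[0,0,0],[0,0,0],[0,0,0],[0,0,0],[0,0,0]]' --squeeze 12

```text
clock: 22.47
ee_pos: [576.3, 200.9, 29.2]
ee_rot: [0.124, 0.992, 0.001, 0.0]
force: [-0.4, 0.0, 0.5]
grip_width: 74.3
gripper_force: 0.0
```

>>> play_rows --fingers '[4,4,4,4,4,4,4,4]' --offset '[[0,0,0],[0,0,0],[0,0,0],[0,0,-0.5],[0,0,-2],[0,0,-4],[0,0,-6],[0,0,-8]]' --dr '[[0,0,0],[0,0,0],[0,0,0],[0,0,0],[0,0,0],[0,0,0],[0,0,0],[0,0,0]]'

```text
clock: 23.13
ee_pos: [575.6, 200.6, 110.1]
ee_rot: [0.123, 0.992, 0.001, -0.0]
force: [0.4, -0.1, -0.4]
grip_width: 49.7
gripper_force: 12.0
```

```bash
python3 - <<'E'
from h import *
s=get_state();print(s['ee_pos'])
go((581.3,375.8,100),Rt(166))
E
```

```text
[575.56119224 200.62403521 110.07143833]
 off [3.73, 17.12, 1.05] dr [0.02, -0.01, -0.03]
```

>>> play_rows --fingers '[4,4,4,4,4,4,4,4]' --offset '[[0.9,4,0],[1.8,8,0],[2.8,12,0.3],[3.7,15,0.6],[3.7,17.1,1],[3.7,17.1,1],[3.7,17.1,1],[3.7,17.1,1]]' --dr '[[0,0,0],[0,0,0],[0,0,0],[0,0,0],[0,0,0],[0,0,0],[0,0,0],[0,0,0]]'

```text
clock: 23.8
ee_pos: [582.0, 374.5, 99.0]
ee_rot: [0.124, 0.992, 0.001, -0.0]
force: [-0.4, -1.4, -0.3]
grip_width: 49.9
gripper_force: 12.0
```

```bash
python3 - <<'E'
from h import *
go((581.3,375.8,60),Rt(166))
E
```

```text
off [0.1, 0.11, 3.9] dr [0.02, -0.01, -0.04]
```

>>> play_rows --fingers '[4,4,4,4,4,4,4]' --offset '[[0.05,0.1,1.5],[0.05,0.1,3],[0.05,0.1,4],[0.05,0.1,4.8],[0.05,0.1,5.5],[0.05,0.1,6],[0.05,0.1,6]]' --dr '[[0,0,0],[0,0,0],[0,0,0],[0,0,0],[0,0,0],[0,0,0],[0,0,0]]'

```text
clock: 24.38
ee_pos: [580.8, 375.9, 36.8]
ee_rot: [0.123, 0.992, 0.0, -0.001]
force: [-0.4, -0.9, 0.4]
grip_width: 49.6
gripper_force: 12.0
```

```bash
python3 - <<'E'
from h import *
s=get_state();print(s['force'],s['torque']);go((581.3,375.8,33),Rt(166))
E
```

```text
[-0.37881908 -0.89079124  0.39142588] [ 0.04420286 -0.11461613 -0.00481438]
 off [-0.05, 0.0, 0.38] dr [0.0, -0.03, -0.04]
```

>>> play_rows --fingers '[4,4,4,4]' --offset '[[0,0,0.15],[0,0,0.3],[0,0,0.45],[0,0,0.45]]' --dr '[[0,0,0],[0,0,0],[0,0,0],[0,0,0]]'

```text
clock: 24.72
ee_pos: [581.7, 377.0, 34.6]
ee_rot: [0.123, 0.992, 0.001, -0.0]
force: [0.8, 1.5, 3.1]
grip_width: 50.1
gripper_force: 12.0
```

>>> play_rows --fingers '[6.2,6.2,6.2,6.2,6.2,6.2,6.2,6.2]' --offset '[[0,0,0],[0,0,0],[0,0,0],[0,0,-1],[0,0,-3],[0,0,-6],[0,0,-10],[0,0,-12]]' --dr '[[0,0,0],[0,0,0],[0,0,0],[0,0,0],[0,0,0],[0,0,0],[0,0,0],[0,0,0]]'

```text
clock: 25.38
ee_pos: [582.1, 377.4, 159.0]
ee_rot: [0.123, 0.992, 0.002, 0.001]
force: [-0.2, 0.2, 1.2]
grip_width: 61.8
gripper_force: 0.0
```

```bash
python3 - <<'E'
from h import *
s=get_state();print(s['ee_pos'])
snap('wrist','w13.png');im=cv2.imread('pics/w13.png').astype(int)
g=((im.min(2)>180)).astype(np.uint8);n,l,st,c=cv2.connectedComponentsWithStats(g)
for i in range(1,n):
    if st[i,4]>300: print(st[i],c[i].round(1))
th=np.radians(-14);X=np.array([np.cos(th),np.sin(th)]);Y=np.array([-X[1],X[0]])
for z in(49,53): print([w2px('w13.png',(*(np.array([581.3,375.8])+a*X+b*Y),z)).round(1).tolist() for a,b in[(-18,25),(18,25),(18,-25),(-18,-25)]])
# vial from earlier wrist image w3: red cap
im=cv2.imread('pics/w3.png').astype(int);r=(im[:,:,2]>130)&(im[:,:,1]<70);r[:100]=0;ys,xs=np.nonzero(r);k=(abs(xs-371)<20)&(abs(ys-243)<20);print(k.sum(),xs[k].min(),xs[k].max(),ys[k].min(),ys[k].max())
im=cv2.imread('pics/w1.png').astype(int);r=(im[:,:,2]>130)&(im[:,:,1]<70);ys,xs=np.nonzero(r);k=(abs(xs-427)<25)&(abs(ys-187)<25);print(k.sum(),xs[k].mean(),ys[k].mean(),px2w('w1.png',(xs[k].mean(),ys[k].mean()),53))
E
```

```text
[582.06080617 377.38524422 159.03200958]
[ 200    1   63   67 1316] [226.4  29.5]
[216  41  37  15 415] [233.4  47.6]
[  85   71   73   36 1459] [121.4  88.5]
[102 122  69  26 928] [134.9 134.5]
[ 292  181   52   35 1782] [317.5 197.8]
[[343.6, 179.4], [342.8, 215.2], [291.9, 215.4], [290.7, 179.6]]
[[344.0, 180.3], [343.2, 216.6], [291.5, 216.8], [290.3, 180.6]]
244 361 380 238 251
240 428.075 187.65416666666667 [ 627.75465432 -156.79390498   53.        ]
```

```bash
python3 - <<'E'
from h import *
go((626,-155.5,160),Rt(120))
E
```

```text
off [-17.24, -50.72, -0.12] dr [0.11, 0.01, 9.16]
```

>>> play_rows --fingers '[6,6,6,6,6,6,6,6]' --offset '[[-17.2,-50.7,0],[-17.2,-50.7,0],[-17.2,-50.7,0],[-17.2,-50.7,0],[-17.2,-50.7,0],[-17.2,-50.7,0],[-17.2,-50.7,0],[-17.2,-50.7,0]]' --dr '[[0.1,0,9.2],[0.1,0,9.2],[0.1,0,9.2],[0.1,0,9.2],[0.1,0,9.2],[0.1,0,9.2],[0.1,0,9.2],[0.1,0,9.2]]'

```text
clock: 26.1
ee_pos: [607.7, 42.0, 153.8]
ee_rot: [0.503, 0.864, -0.004, -0.001]
force: [0.4, -0.4, 0.1]
grip_width: 59.9
gripper_force: 0.0
```

```bash
python3 - <<'E'
from h import *
go((626,-155.5,140),Rt(120))
E
```

```text
off [-18.07, -8.15, 1.47] dr [-0.08, 0.02, -0.08]
```

>>> play_rows --fingers '[6,6,6,6,6,6,6,6]' --offset '[[-18.1,-8.2,1.2],[-18.1,-8.2,1.2],[-18.1,-8.2,1.2],[-18.1,-8.2,1.2],[-18.1,-8.2,1.2],[-18.1,-8.2,1.2],[-18.1,-8.2,1.2],[-18.1,-8.2,1.2]]' --dr '[[0,0,0],[0,0,0],[0,0,0],[0,0,0],[0,0,0],[0,0,0],[0,0,0],[0,0,0]]'

```text
clock: 26.77
ee_pos: [626.7, -152.9, 142.1]
ee_rot: [0.501, 0.865, -0.003, -0.002]
force: [-0.5, 1.1, -0.2]
grip_width: 60.2
gripper_force: 0.0
```

```bash
cat >> h.py <<'E'
def red(fn):
    im=cv2.imread('pics/'+fn).astype(int);r=((im[:,:,2]>110)&(im[:,:,1]<70)).astype(np.uint8);n,l,st,c=cv2.connectedComponentsWithStats(r)
    for i in range(1,n):
        if st[i,4]>80: print('red',st[i],c[i].round(1))
E
python3 - <<'E'
from h import *
s=get_state();print(s['ee_pos'],s['q'].round(2))
snap('wrist','w14.png');red('w14.png')
v=(626,-155.5)
print(w2px('w14.png',(*v,56)),w2px('w14.png',(*v,45)))
th=np.linspace(0,6.28,40);print([ (np.min(a,0).round(),np.max(a,0).round()) for a in[np.array([w2px('w14.png',(v[0]+11*np.cos(t),v[1]+11*np.sin(t),z)) for t in th for z in(45,56)])]])
go((*v,26),Rt(120))
E
```

```text
[ 626.66782897 -152.93324651  142.1487368 ] [ 0.59  0.44 -0.56  1.55  0.25  1.23  0.51]
red [307 198  24  22 413] [318.4 208.3]
[317.22056557 207.78329259] [317.38506191 203.9818193 ]
[(array([305., 193.]), array([330., 219.]))]
 off [-0.25, -0.16, 11.63] dr [-0.08, 0.01, -0.01]
```

>>> play_rows --fingers '[6,6,6,6,6,6,6,6]' --offset '[[-0.25,-0.1,0],[-0.25,-0.1,2],[-0.25,-0.1,5],[-0.25,-0.1,8],[-0.25,-0.1,10],[-0.25,-0.1,11.4],[-0.25,-0.1,11.4],[-0.25,-0.1,11.4]]' --dr '[[-0.08,0,0],[-0.08,0,0],[-0.08,0,0],[-0.08,0,0],[-0.08,0,0],[-0.08,0,0],[-0.08,0,0],[-0.08,0,0]]' --squeeze 10

```text
clock: 27.48
ee_pos: [626.5, -156.4, 28.2]
ee_rot: [0.501, 0.865, -0.001, 0.0]
force: [0.2, 0.5, 0.0]
grip_width: 60.3
gripper_force: 0.0
```

>>> play_rows --fingers '[4,3,2,2,2,2,2,2]' --offset '[[0,0,0],[0,0,0],[0,0,0],[0,0,0],[0,0,0],[0,0,0],[0,0,0],[0,0,0]]' --dr '[[0,0,0],[0,0,0],[0,0,0],[0,0,0],[0,0,0],[0,0,0],[0,0,0],[0,0,0]]'

```text
clock: 28.15
ee_pos: [626.4, -157.3, 28.1]
ee_rot: [0.501, 0.865, -0.001, 0.0]
force: [-0.1, -1.2, 2.2]
grip_width: 26.2
gripper_force: 10.0
```

```bash
python3 - <<'E'
from h import *
s=get_state();print(s['ee_pos'],s['gripper_force'],s['grip_width'],(R.from_quat(s['ee_rot']).apply([0,0,1])).round(4))
E
```

```text
[ 626.44762072 -157.27558137   28.13253278] 9.968557420806228 26.16140410244436 [ 1.0e-04 -1.6e-03 -1.0e+00]
```

>>> play_rows --fingers '[2,2,2,2,2,2,2,2]' --offset '[[0,0,-0.5],[0,0,-2],[0,0,-4],[0,0,-6.5],[0,0,-9],[0,0,-11],[0,0,-12.5],[0,0,-13]]' --dr '[[0,0,0],[0,0,0],[0,0,0],[0,0,0],[0,0,0],[0,0,0],[0,0,0],[0,0,0]]'

```text
clock: 28.82
ee_pos: [627.8, -156.9, 162.2]
ee_rot: [0.501, 0.865, -0.0, 0.003]
force: [-0.3, 0.2, 0.7]
grip_width: 25.8
gripper_force: 10.0
```

```bash
python3 - <<'E'
from h import *
s=get_state();print(s['ee_pos'],s['grip_width'])
go((565.5,312,150),Rt(166)); go((600,80,155),Rt(143))
E
```

```text
[ 627.78492127 -156.92787162  162.21851124] 25.7826163706531
 off [43.78, 17.92, 1.07] dr [0.01, 0.06, -9.23]
 off [21.94, 9.37, 0.65] dr [0.02, 0.06, -4.63]
```

>>> play_rows --fingers '[2,2,2,2,2,2,2,2]' --offset '[[1.5,0.6,0],[4,1.7,0],[7,3,0],[10,4.3,0],[13,5.6,0],[16,6.8,0],[19,8.1,0],[22,9.4,0]]' --dr '[[0,0,-0.3],[0,0,-0.8],[0,0,-1.4],[0,0,-2],[0,0,-2.7],[0,0,-3.3],[0,0,-4],[0,0,-4.6]]'

```text
clock: 29.48
ee_pos: [596.4, 84.4, 156.8]
ee_rot: [0.315, 0.949, -0.001, -0.001]
force: [0.8, -0.1, -0.9]
grip_width: 26.1
gripper_force: 10.0
```

```bash
python3 - <<'E'
from h import *
s=get_state();print(s['ee_pos'],s['grip_width'])
go((565.5,312,140),Rt(166))
E
```

```text
[596.41107671  84.42782689 156.76323914] 26.114546656896835
 off [16.1, 16.38, 1.65] dr [-0.02, -0.01, -4.55]
```

>>> play_rows --fingers '[2,2,2,2,2,2,2,2]' --offset '[[2.1,2.1,0.2],[4.2,4.3,0.4],[6.5,6.6,0.6],[9,9.1,0.8],[11.5,11.7,1.1],[13.7,13.9,1.4],[15.4,15.6,1.6],[16.1,16.4,1.6]]' --dr '[[0,0,-0.6],[0,0,-1.2],[0,0,-1.8],[0,0,-2.5],[0,0,-3.2],[0,0,-3.8],[0,0,-4.3],[0,0,-4.5]]'

```text
clock: 30.15
ee_pos: [564.8, 314.7, 140.2]
ee_rot: [0.122, 0.992, -0.0, -0.002]
force: [-0.9, 0.9, -1.1]
grip_width: 26.3
gripper_force: 10.0
```

>>> play_rows --fingers '[2,2]' --offset '[[0,0,0],[0,0,0]]' --dr '[[0,0,0],[0,0,0]]'

```text
clock: 30.32
ee_pos: [568.3, 309.1, 140.7]
ee_rot: [0.127, 0.992, -0.001, -0.001]
force: [1.2, -1.1, -0.9]
grip_width: 26.2
gripper_force: 10.0
```

```bash
python3 - <<'E'
from h import *
s=get_state();print(s['ee_pos'],s['grip_width'])
go((565.4,311.9,70),Rt(166))
E
```

```text
[568.29281282 309.0612374  140.7215756 ] 26.166913699979574
 off [0.35, 0.22, 7.07] dr [-0.03, -0.01, -0.12]
```

>>> play_rows --fingers '[2,2,2,2,2,2,2,2]' --offset '[[0.15,0.1,1],[0.2,0.15,3],[0.2,0.15,5],[0.2,0.15,6.5],[0.2,0.15,7],[0.2,0.15,7],[0.2,0.15,7],[0.2,0.15,7]]' --dr '[[0,0,0],[0,0,0],[0,0,0],[0,0,0],[0,0,0],[0,0,0],[0,0,0],[0,0,0]]'

```text
clock: 30.98
ee_pos: [568.4, 310.7, 72.4]
ee_rot: [0.128, 0.992, -0.0, 0.001]
force: [0.0, 0.1, 0.5]
grip_width: 26.0
gripper_force: 10.0
```

```bash
python3 - <<'E'
from h import *
s=get_state();print(s['ee_pos'],s['grip_width'],s['joint_vel'].round(3))
go((565.4,311.9,36),Rt(166))
E
```

```text
[568.43394642 310.66473495  72.40844748] 25.978897064059478 [-0.003 -0.005 -0.003 -0.003  0.001 -0.002 -0.001]
 off [0.33, 0.04, 3.64] dr [-0.0, 0.01, -0.14]
```

>>> play_rows --fingers '[2,2,2,2,2,2,2,2]' --offset '[[0.3,0.05,0.3],[0.3,0.05,1],[0.3,0.05,1.7],[0.3,0.05,2.3],[0.3,0.05,2.9],[0.3,0.05,3.4],[0.3,0.05,3.6],[0.3,0.05,3.6]]' --dr '[[0,0,0],[0,0,0],[0,0,0],[0,0,0],[0,0,0],[0,0,0],[0,0,0],[0,0,0]]'

```text
clock: 31.65
ee_pos: [564.7, 311.4, 34.4]
ee_rot: [0.128, 0.992, -0.001, -0.001]
force: [0.8, -0.0, -0.1]
grip_width: 26.2
gripper_force: 10.0
```

>>> play_rows --fingers '[2,2,2,2]' --offset '[[0,0,0.1],[0,0,0.2],[0,0,0.3],[0,0,0.3]]' --dr '[[0,0,0],[0,0,0],[0,0,0],[0,0,0]]'

```text
clock: 31.98
ee_pos: [565.1, 311.6, 32.3]
ee_rot: [0.128, 0.992, -0.001, 0.0]
force: [-0.5, 0.9, -1.0]
grip_width: 26.5
gripper_force: 10.0
```

>>> play_rows --fingers '[2,2,2]' --offset '[[0,0,0.1],[0,0,0.15],[0,0,0.15]]' --dr '[[0,0,0],[0,0,0],[0,0,0]]'

```text
clock: 32.23
ee_pos: [565.4, 312.1, 31.8]
ee_rot: [0.128, 0.992, -0.0, 0.001]
force: [-1.2, -0.9, 5.3]
grip_width: 26.0
gripper_force: 10.0
```

>>> play_rows --fingers '[3.5,3.5,3.5,3.5,3.5,3.5,3.5,3.5]' --offset '[[0,0,0],[0,0,0],[0,0,0],[0,0,-0.5],[0,0,-2],[0,0,-5],[0,0,-9],[0,0,-12]]' --dr '[[0,0,0],[0,0,0],[0,0,0],[0,0,0],[0,0,0],[0,0,0],[0,0,0],[0,0,0]]'

```text
clock: 32.9
ee_pos: [565.1, 312.4, 154.7]
ee_rot: [0.128, 0.992, 0.0, 0.001]
force: [-0.3, 0.5, 0.7]
grip_width: 35.2
gripper_force: 0.0
```

```bash
python3 - <<'E'
from h import *
s=get_state();print(s['ee_pos'],s['grip_width'])
snap('wrist','w15.png');red('w15.png')
th=np.linspace(0,6.28,40)
for o in(0,4):
  a=np.array([w2px('w15.png',(565.2+11*np.cos(t),311.6+11*np.sin(t),z+o)) for t in th for z in(45,56)]);print(o,a.min(0).round(),a.max(0).round())
im=cv2.imread('pics/w15.png').astype(int);g=((im.min(2)>180)).astype(np.uint8);n,l,st,c=cv2.connectedComponentsWithStats(g)
print([st[i].tolist() for i in range(1,n) if st[i,4]>300])
go((434,9,150),Rt(120))
E
```

```text
[565.09452783 312.44851188 154.65173223] 35.239368387149334
red [137   0  68  33 690] [172.4  14.8]
red [308 191  24  23 415] [319.1 201.7]
0 [307. 187.] [331. 213.]
4 [307. 188.] [331. 215.]
[[270, 0, 62, 68, 1300], [286, 40, 36, 16, 413], [147, 71, 75, 38, 1542], [163, 123, 70, 27, 933], [362, 182, 52, 36, 1577]]
 off [5.17, -32.92, 0.88] dr [0.09, 0.05, 9.07]
```

```bash
python3 - <<'E'
from h import *
go((455,-15,150),Rt(90))
E
```

```text
off [2.53, -34.71, 0.89] dr [0.1, 0.03, 15.07]
```

>>> play_rows --fingers '[5,6,7,8,8.7,8.7,8.7,8.7]' --offset '[[2.5,-34.7,0.5],[2.5,-34.7,0.5],[2.5,-34.7,0.5],[2.5,-34.7,0.5],[2.5,-34.7,0.5],[2.5,-34.7,0.5],[2.5,-34.7,0.5],[2.5,-34.7,0.5]]' --dr '[[0,0,15],[0,0,15],[0,0,15],[0,0,15],[0,0,15],[0,0,15],[0,0,15],[0,0,15]]'

```text
clock: 33.62
ee_pos: [456.9, -5.2, 147.6]
ee_rot: [0.59, 0.807, -0.0, 0.001]
force: [2.0, 0.0, 0.5]
grip_width: 80.3
gripper_force: 0.0
```

```bash
python3 - <<'E'
from h import *
go((455,-15,150),Rt(90))
E
```

```text
off [-0.88, -0.48, -0.24] dr [0.02, 0.02, 3.54]
```

>>> play_rows --fingers '[8.7,8.7,8.7,8.7,8.7]' --offset '[[-0.9,-0.5,0],[-0.9,-0.5,0],[-0.9,-0.5,0],[-0.9,-0.5,0],[-0.9,-0.5,0]]' --dr '[[0,0,3.5],[0,0,3.5],[0,0,3.5],[0,0,3.5],[0,0,3.5]]'

```text
clock: 34.03
ee_pos: [455.8, -13.5, 147.2]
ee_rot: [0.703, 0.711, -0.0, 0.001]
force: [-0.4, 0.4, 0.2]
grip_width: 87.1
gripper_force: 0.0
```

```bash
cat >> h.py <<'E'
def amber(fn):
    im=cv2.imread('pics/'+fn).astype(int);r=((im[:,:,2]>110)&(im[:,:,0]<im[:,:,2]*.35)&(im[:,:,1]>im[:,:,2]*.5)).astype(np.uint8);r=cv2.morphologyEx(r,cv2.MORPH_OPEN,np.ones((3,3)))
    n,l,st,c=cv2.connectedComponentsWithStats(r);i=1+np.argmax(st[1:,4])
    cs,_=cv2.findContours((l==i).astype(np.uint8),cv2.RETR_CCOMP,cv2.CHAIN_APPROX_NONE)
    print(st[i],c[i],[cv2.fitEllipse(k) for k in cs if len(k)>40])
E
python3 - <<'E'
from h import *
s=get_state();print(s['ee_pos'])
snap('wrist','w16.png');amber('w16.png')
t=np.linspace(0,6.28,60)
for c in((434.5,8.5),):
  for rr in(34,16):
    e=np.array([w2px('w16.png',(c[0]+rr*np.cos(a),c[1]+rr*np.sin(a),12)) for a in t],np.float32);print(rr,cv2.fitEllipse(e))
E
```

```text
[455.83868161 -13.52662292 147.17012931]
[ 264  136   66   66 2142] [296.73576097 167.92343604] [((296.6481628417969, 168.4698028564453), (64.24317932128906, 64.96460723876953), 136.31723022460938), ((296.51507568359375, 169.40797424316406), (39.715171813964844, 41.20111083984375), 109.4476318359375)]
34 ((297.48516845703125, 169.1821746826172), (65.12297821044922, 66.78226470947266), 117.4040756225586)
16 ((297.4791259765625, 170.01124572753906), (30.634981155395508, 31.424118041992188), 117.0543441772461)
```

```bash
python3 - <<'E'
from h import *
go((433.6,9,4),Rt(90))
E
```

```text
off [2.29, -2.2, 14.3] dr [0.01, 0.02, 0.14]
```

>>> play_rows --fingers '[8.7,8.7,8.7,8.7,8.7,8.7,8.7,8.7]' --offset '[[2.3,-2.2,2],[2.3,-2.2,5],[2.3,-2.2,8],[2.3,-2.2,10],[2.3,-2.2,12],[2.3,-2.2,12],[2.3,-2.2,12],[2.3,-2.2,12]]' --dr '[[0,0,0],[0,0,0],[0,0,0],[0,0,0],[0,0,0],[0,0,0],[0,0,0],[0,0,0]]' --squeeze 12

```text
clock: 34.75
ee_pos: [434.1, 9.1, 27.5]
ee_rot: [0.703, 0.711, -0.0, 0.001]
force: [0.8, -0.8, 0.5]
grip_width: 87.4
gripper_force: 0.0
```

```bash
python3 - <<'E'
from h import *
s=get_state();print(s['ee_pos'],(R.from_quat(s['ee_rot']).apply([0,0,1])).round(4));go((433.6,9,4),Rt(90))
E
```

```text
[434.1381808   9.1495612  27.5283157] [ 8.0e-04 -1.2e-03 -1.0e+00]
 off [-0.01, -0.06, 2.35] dr [0.01, 0.01, 0.12]
```

>>> play_rows --fingers '[8.7,8.7,8.7,8.7,6,6,6,6]' --offset '[[0,-0.05,0.8],[0,-0.05,1.6],[0,-0.05,2.3],[0,-0.05,2.3],[0,-0.05,2.3],[0,-0.05,2.3],[0,-0.05,2.3],[0,-0.05,2.3]]' --dr '[[0,0,0],[0,0,0],[0,0,0],[0,0,0],[0,0,0],[0,0,0],[0,0,0],[0,0,0]]'

```text
clock: 35.42
ee_pos: [433.1, 8.7, 3.7]
ee_rot: [0.704, 0.71, -0.0, 0.001]
force: [-0.8, 0.9, 0.0]
grip_width: 67.8
gripper_force: 0.1
```

>>> play_rows --fingers '[6,6,6,6]' --offset '[[0,0,0],[0,0,0],[0,0,0],[0,0,0]]' --dr '[[0,0,0],[0,0,0],[0,0,0],[0,0,0]]'

```text
clock: 35.75
ee_pos: [433.0, 8.7, 3.6]
ee_rot: [0.704, 0.71, -0.001, 0.001]
force: [0.2, -0.1, 3.7]
grip_width: 66.9
gripper_force: 12.0
```

>>> play_rows --fingers '[6,6,6,6,6,6,6,6]' --offset '[[0,0,-0.5],[0,0,-2],[0,0,-4],[0,0,-6.5],[0,0,-9],[0,0,-11.5],[0,0,-13],[0,0,-13]]' --dr '[[0,0,0],[0,0,0],[0,0,0],[0,0,0],[0,0,0],[0,0,0],[0,0,0],[0,0,0]]'

```text
clock: 36.42
ee_pos: [434.8, 9.1, 136.8]
ee_rot: [0.704, 0.71, 0.001, 0.003]
force: [0.7, 0.5, -1.3]
grip_width: 67.4
gripper_force: 12.0
```

```bash
python3 - <<'E'
from h import *
s=get_state();go((560,-345,150),Rt(60));print(s['q'].round(2))
E
```

```text
off [-35.52, 12.21, -1.18] dr [0.06, 0.01, 6.1]
[ 0.55 -0.01 -0.66  2.05 -0.01  1.1  -0.1 ]
```

```bash
python3 - <<'E'
from h import *
im=cv2.imread('pics/top0.png').astype(int)
print('  cols 420..458')
for v in range(174,202): print(v,''.join('%4d'%im[v,u].mean() for u in range(420,458)))
t=np.linspace(0,6.28,60)
e=np.array([w2px('top0.png',(577+28*np.cos(a),-309+28*np.sin(a),12)) for a in t],np.float32);print(cv2.fitEllipse(e),w2px('top0.png',(577,-309,47)),w2px('top0.png',(577,-309,12)))
E
```

```text
cols 420..458
174  118 118 122 124 122 120 120 123 121 121 122 122 124 121 118 116 116 120 119 120 119 119 119 121 121 118 118 117 119 113 110 103 101  98  98  94  96  96
175  120 121 122 121 121 123 121 123 125 124 123 123 124 124 117 117 122 121 120 122 117 118 119 120 117 118 120 117 115 109 106 103 102  95  95  95  98  98
176  117 120 120 122 124 120 124 121 123 122 121 122 124 124 122 121 123 122 124 124 124 121 124 123 118 120 119 118 114 106 105  97  97  98  98  98  96  96
177  117 119 120 125 123 122 124 124 123 121 123 124 121 116 116 120 121 119 117 114 115 117 118 122 123 121 119 116 108 101  99  99  97  99  94  97  97 100
178  119 121 122 122 121 122 121 124 125 117 113 111  99  83  82  94  97  87  75  71  72  82  97 109 111 117 122 115 106 100 101  98  97  96  99  98 101 100
179  120 119 121 121 123 123 125 121 119  99  83  78  73  65  59  59  58  53  45  49  48  51  56  61  75  96 114 114 107 100  98 100  98 101  99 101 100 101
180  119 120 122 120 120 124 122 117 100  78  67  65  63  58  51  46  45  47  48  45  47  45  45  45  50  62  88 106 106 102  98  98 102  99 100
[... 2766 characters left out ...]
  44  45  51  56  72  91 110 119 121 115 119 117 121 119 119 119 119 121
199  118 119 121 123 123 119 125 125 123 125 125 124 124 124 115 100  80  75  74  75  74  73  80  86 107 115 119 123 124 116 122 116 119 119 118 122 118 118
200  118 121 124 122 122 123 123 119 121 126 122 122 122 126 124 122 118 117 119 115 116 115 114 118 119 118 118 118 120 119 117 117 119 116 119 120 117 118
201  117 118 120 123 122 120 121 124 125 125 122 123 120 122 123 125 123 124 124 126 121 121 122 120 118 118 116 116 116 116 116 114 117 117 115 117 114 116
((438.85791015625, 187.89443969726562), (20.77621841430664, 21.784257888793945), 136.20950317382812) [442.30587919 185.16935027] [438.88617548 187.85266708]
```

```bash
python3 - <<'E'
from h import *
go((575.7,-311.3,130),Rt(62))
E
```

```text
off [-32.16, 13.8, 0.82] dr [0.06, 0.01, 5.7]
```

>>> play_rows --fingers '[6,6,6,6,6,6,6,6]' --offset '[[-2,0.9,0],[-6,2.6,0],[-10,4.3,0],[-13.5,5.8,0],[-17,7.3,0],[-20.5,8.8,0],[-24,10.3,0],[-27,11.6,0]]' --dr '[[0,0,0.4],[0,0,1],[0,0,1.7],[0,0,2.4],[0,0,3],[0,0,3.6],[0,0,4.2],[0,0,4.7]]'

```text
clock: 37.08
ee_pos: [550.9, -263.3, 132.0]
ee_rot: [0.835, 0.55, -0.001, -0.0]
force: [1.1, 0.6, 0.0]
grip_width: 66.8
gripper_force: 12.0
```

```bash
python3 - <<'E'
from h import *
go((575.7,-311.3,130),Rt(62))
E
```

```text
off [-3.43, 4.17, 0.2] dr [-0.02, 0.03, 0.95]
```

>>> play_rows --fingers '[6,6,6,6,6,6]' --offset '[[-1.5,2,0.2],[-3,3.8,0.2],[-3.2,4,0.2],[-3.2,4,0.2],[-3.2,4,0.2],[-3.2,4,0.2]]' --dr '[[0,0,0.5],[0,0,0.9],[0,0,0.9],[0,0,0.9],[0,0,0.9],[0,0,0.9]]'

```text
clock: 37.58
ee_pos: [575.3, -303.6, 131.3]
ee_rot: [0.854, 0.52, -0.001, -0.0]
force: [-0.3, 0.1, -0.6]
grip_width: 67.5
gripper_force: 12.0
```

```bash
python3 - <<'E'
from h import *
s=get_state();print(s['ee_pos'])
go((575.7,-311.3,75),Rt(62))
snap('wrist','w17.png');amber('w17.png');im=cv2.imread('pics/w17.png').astype(int)
for n,p in(('foot',(575.7,-311.3,12)),('post',(575.7,-311.3,47))): print(n,w2px('w17.png',p))
m=w2px('w17.png',(575.7,-311.3,30)).astype(int);x0,y0=m[0]-72,m[1]-64;print(x0,y0)
for row in im[y0:m[1]+64:4,x0:m[0]+72:2]: print(''.join('A' if p[0]<p[2]*.4 and p[2]>70 else '#' if p.mean()>150 else '+' if p.mean()>100 else '.' if p.mean()>60 else ' ' for p in row))
E
```

```text
[ 575.32377688 -303.6282001   131.3248002 ]
 off [-0.66, 0.39, 5.63] dr [-0.01, 0.01, 0.12]
[ 261  201  116   76 4337] [318.53885174 235.5828914 ] [((318.6839904785156, 246.277099609375), (85.75126647949219, 109.27947235107422), 89.7900161743164)]
foot [321.81806863 202.4017098 ]
post [322.18032259 214.32487279]
249 144
+++++++++++++++++++++###################################################
++++++++++++++++##################################################+++###
+++++++++++###################++.++##########################+++##++++##
+++++++++#####################+++++++#####################++++##########
++++++########################+++++++#####################++++##########
+++#+##########################++++++++++++#############################
###########################+++++++++++++++++++############++###########+
##########################+..++++++++..+++++++++############+##########+
#########################++++++.       ...   .++##################+++++#
########################++++. ...      ....... .+################+++####
#######################+++. ....       .........
[... 848 characters left out ...]
AAAA##+###################+AAAAAAAAAAAAAAA++++++####
   ....+AAAAAAAAAAAAAA#++++++####################AAAAAAAAAAAAAA+....   +
       AAAAAAAAAAAAA+++++++#######################+AAAAAAAAAAAAA        
       AAAAAAAAAAAA++++++++++######################+AAAAAAAAAAAA        
      AAAAAAAAAAAA+++++++++++#####################++AAAAAAAAAAAA        
      AAAAAAAAAAAA+.++++++++#+####################+++AAAAAAAAAAA        
      AAAAAAAAAAAA#. +#+++++###################### .+AAAAAAAAAAA        
       AAAAAAAAAAA++ .++++++###+################+. ++AAAAAAAAAAA        
       AAAAAAAAAAAA+. ..++++###################.. .#AAAAAAAAAAAA        
       AAAAAAAAAAAAA+.....+#################+..  .#AAAAAAAAAAAA
```

>>> play_rows --fingers '[6,6,6,6,6,6,6,6]' --offset '[[-0.65,0.54,0],[-0.65,0.54,0.5],[-0.65,0.54,2],[-0.65,0.54,3.5],[-0.65,0.54,5],[-0.65,0.54,5.6],[-0.65,0.54,5.6],[-0.65,0.54,5.6]]' --dr '[[0,0,0.1],[0,0,0.1],[0,0,0.1],[0,0,0.1],[0,0,0.1],[0,0,0.1],[0,0,0.1],[0,0,0.1]]'

```text
clock: 38.3
ee_pos: [577.4, -313.5, 76.0]
ee_rot: [0.857, 0.515, -0.001, 0.0]
force: [0.4, -0.5, 0.3]
grip_width: 67.4
gripper_force: 12.0
```

```bash
python3 - <<'E'
from h import *
s=get_state();print(s['ee_pos'])
go((577,-312,18),Rt(62))
snap('wrist','w18.png');im=cv2.imread('pics/w18.png').astype(int)
print(w2px('w18.png',(577,-312,47)),w2px('w18.png',(*s['ee_pos'][:2],s['ee_pos'][2]+8)))
m=w2px('w18.png',(577,-312,50)).astype(int);x0,y0=m[0]-72,m[1]-72;print(x0,y0)
for row in im[y0:m[1]+40:4,x0:m[0]+72:2]: print(''.join('A' if p[0]<p[2]*.4 and p[2]>70 else '#' if p.mean()>150 else '+' if p.mean()>100 else '.' if p.mean()>60 else ' ' for p in row))
E
```

```text
[ 577.41676903 -313.45220577   76.0056878 ]
 off [0.12, -0.11, 5.8] dr [0.0, 0.02, 0.0]
[315.96953906 230.89566885] [317.22549196 257.74356446]
243 160
###############+++.++++++++++++++++++++########################++#######
####################+++++++++++++++++#+#################################
###########################+++++++++++++++++############################
########################+++++++++++++++++++++++#################+#######
#######################++++++++++++++++++++++++++###############++######
######################++++++++.              .++++###############+######
#####################++++++.          ........  .++##################+++
####################+++++. ...        ........... .+####################
####################+++. .....         ............ ####################
###################+++. ....... AAAAAAAAAAAA.........###################
####################++....AAAAAAAAAAAAAAAAAAAAAAAA....##################
#####################..AAAAAAAAAAAAAAAAAAAAAAAAAAAAAAA+#################
####################AAAAAAAAAAAAAAAAAAAAAAAAAAAAAAAAAAAAA###############
[... 390 characters left out ...]
AAA#+........++.........+#AAAAAAAAAAAAAAA+++++++
##+   ....+AAAAAAAAAAAAAA##+....................+###AAAAAAAAAAAAAA+.... 
#+        AAAAAAAAAAAAA+######+.............++###+++##AAAAAAAAAAAAA     
.         AAAAAAAAAAAA+##########################++++++AAAAAAAAAAAA     
         AAAAAAAAAAAA+++#########################++++++AAAAAAAAAAAA     
         AAAAAAAAAAAA+.++++########################++.+#AAAAAAAAAAA     
         AAAAAAAAAAAA#. +#+#########################+ .+AAAAAAAAAAA     
          AAAAAAAAAAA++ .++########################+. ++AAAAAAAAAAA     
          AAAAAAAAAAAA#....+######################....#AAAAAAAAAAAA     
          AAAAAAAAAAAAA+. ...+#################+.....#AAAAAAAAAAAAA
```

>>> play_rows --fingers '[6,6,6,6,6,6,6,6]' --offset '[[0.1,-0.05,0.5],[0.1,-0.05,1.5],[0.1,-0.05,2.5],[0.1,-0.05,3.5],[0.1,-0.05,4.3],[0.1,-0.05,5],[0.1,-0.05,5.6],[0.1,-0.05,5.6]]' --dr '[[0,0,0],[0,0,0],[0,0,0],[0,0,0],[0,0,0],[0,0,0],[0,0,0],[0,0,0]]'

```text
clock: 39.02
ee_pos: [576.6, -312.0, 18.1]
ee_rot: [0.857, 0.515, -0.001, -0.0]
force: [-0.4, 0.5, 0.3]
grip_width: 67.2
gripper_force: 12.0
```

>>> play_rows --fingers '[6,6,6,6]' --offset '[[0,0,0.1],[0,0,0.2],[0,0,0.3],[0,0,0.3]]' --dr '[[0,0,0],[0,0,0],[0,0,0],[0,0,0]]'

```text
clock: 39.35
ee_pos: [577.7, -312.5, 17.1]
ee_rot: [0.857, 0.515, -0.0, 0.001]
force: [0.2, -0.4, -0.8]
grip_width: 67.2
gripper_force: 12.0
```

>>> play_rows --fingers '[6,6,6,6]' --offset '[[0,0,0.1],[0,0,0.15],[0,0,0.2],[0,0,0.2]]' --dr '[[0,0,0],[0,0,0],[0,0,0],[0,0,0]]'

```text
clock: 39.68
ee_pos: [577.7, -312.5, 15.8]
ee_rot: [0.857, 0.515, -0.0, 0.001]
force: [-2.7, 0.8, 6.7]
grip_width: 67.2
gripper_force: 12.0
```

Seated on the foot. Release, rise, and verify everything.

>>> play_rows --fingers '[8.7,8.7,8.7,8.7,8.7,8.7,8.7,8.7]' --offset '[[0,0,0],[0,0,0],[0,0,0],[0,0,0],[0,0,-2],[0,0,-5],[0,0,-9],[0,0,-13]]' --dr '[[0,0,0],[0,0,0],[0,0,0],[0,0,0],[0,0,0],[0,0,0],[0,0,0],[0,0,0]]'

```text
clock: 40.35
ee_pos: [576.7, -311.8, 145.4]
ee_rot: [0.857, 0.515, -0.001, -0.0]
force: [0.4, -0.7, -0.3]
grip_width: 86.9
gripper_force: 0.0
```

>>> play_rows --fingers '[8.7,8.7,8.7,8.7]' --offset '[[0,0,-4],[0,0,-6],[0,0,-6],[0,0,-6]]' --dr '[[0,0,0],[0,0,0],[0,0,0],[0,0,0]]'

```text
clock: 40.68
ee_pos: [578.2, -312.3, 206.2]
ee_rot: [0.857, 0.515, 0.0, 0.002]
force: [0.3, 0.2, 0.5]
grip_width: 87.0
gripper_force: 0.0
```

```bash
python3 - <<'E'
from h import *
s=get_state();print(s['ee_pos'])
snap('wrist','w19.png');amber('w19.png');t=np.linspace(0,6.28,60)
for z in(24,30): print(z,cv2.fitEllipse(np.array([w2px('w19.png',(577.5+34*np.cos(a),-312.4+34*np.sin(a),z)) for a in t],np.float32)))
snap('scene','s2.png');a=cv2.imread('pics/s1.png').astype(int);b=cv2.imread('pics/s2.png').astype(int)
print('rack diff',abs(a-b)[168:215,255:320].max(2).max(), (abs(a-b)[168:215,255:320].max(2)>30).sum()); red('s2.png')
def P(p): return w2px('s2.png',p).round(0)
print('vial',P((565.3,312,55)),'carton',P((581.5,376,49)))
E
```

```text
[ 578.17266316 -312.33689584  206.2060589 ]
[ 291  153   55   55 1544] [317.95531088 179.42357513] [((318.01507568359375, 179.90098571777344), (54.473602294921875, 54.758056640625), 116.15706634521484), ((318.1279296875, 180.73597717285156), (33.91972351074219, 34.8155403137207), 84.55105590820312)]
24 ((317.05682373046875, 180.72679138183594), (55.2407341003418, 56.692657470703125), 91.05420684814453)
30 ((317.0445556640625, 181.89498901367188), (56.087867736816406, 57.630855560302734), 91.00779724121094)
rack diff 187 701
red [322 276  46  25 381] [344.3 285.8]
vial [232. 260.] carton [207. 277.]
```

```bash
python3 - <<'E'
from h import *
im=cv2.imread('pics/s2.png').astype(int)
def show(y0,y1,x0,x1):
    for row in im[y0:y1,x0:x1]: print(''.join('R' if p[2]>110 and p[1]<80 else 'G' if p[1]>p[2]+12 else '#' if p.min()>190 else '+' if p.min()>140 else '.' if p.min()>70 else ' ' for p in row))
show(172,200,265,307);print();show(250,300,190,250)
E
```

```text
.+++++++++++++++++++++++++++++++++++++++++
.+++++++++++++++++++++++++++++++++++++++++
.+++++++++++++++++++++++++++++++++++++++++
..++++++++++++++++++++++++++++++++++++++++
.+++++++++++++++++++++++++++++++++++++++++
++++++++++++++++++++++++++++++++++++++++++
++++++++++++++++++++++++++++++++++++++++++
++++++++++++++++++++++.+++++++++++++++++++
+++++++++++++++++++....+++++++++++++++++++
+++++++++++++++++.... .+++++++++++++++++++
+++++++++++++++........++++++++++++++++..+
+++++++++++++..........++++++++.++++++GG.+
+++++++++.G.+........G.++++.....####.GG .+
+++++++++GG.........GGG+......+#####.GG .+
+++++++++GG.......GGGGG+....+#####++.G G.+
++++++.++GG.+...GGGGGG.++++#####++...G   .
+++.+....GGG..GGGGGGGG.+++#####+... .    .
.+.......GGGGGGGGGGGGGG++####+.......G  ..
..........GGGGGGGGGGGGG..+#++.......GGG .+
.........GGGGGGGGGGGGGGGGG.........GGG   .
.........GGGGGGGGGG.GGGGGG.. ....GGGG    .
.........GGGG....GG GGGGGG.....GGGGGG   ..
.........GGG+++++.G GG G. ....GGGGGGGG  ..
.........GG.+++...GGG ...  .GGGGGGGGGGGG.+
....+++...G +.....GGG . .   GGGGGGGGG..G.+
..++++++..GG+.....GGGG   
[... 2454 characters left out ...]
....... ..... ...... ........
.............................................. .............
.. .........+...........................  ..................
.. .............................. .. .......................
...............................  ... ..... ... .............
........................................... ................
............................................................
................................... ...   ..................
....................+++. .......... ........................
..................+++.. .... ........ ......................
.........+.......+++.. . .... ..............................
.........+..+..+++..  ... ........ .........................
```

All items are where they should be: board bars are level, the carton and vial are upright, and the tape is flat.

```bash
python3 -c "
from workcell import sign_off
print(sign_off())"
```

```text
the job is handed in; nothing more can be done
None
```

The job is handed in: both boards are down in their matching slots, the carton and vial stand in the caddy, and the tape lies flat on the spindle foot, done in the order asked at about 41 s. I checked the final positions from camera pixels and contact forces, and no verdict came back from the judge.

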